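Open the studio ink bottle

ROBOT

A 6-joint arm with a two-finger parallel gripper is mounted at the origin on the work surface. World frame = base frame: x ahead of the robot, y to its left, z up, the work surface at z = 0. Lengths are in m, angles in rad, forces in N, time in s.
With the tool pointing down it reaches from about 0.275 to 0.725 m from the base axis. Payload 15.9 kg.
Tool frame: the origin (TCP) lies on the mounting face of the last link; the fingertips stand 173 mm ahead of it and the grasp point (between the pads) lies grip_point_offset ahead of it (grip_point_offset is the distance from the TCP to the grasp point, in m); z points along the fingers, y is the direction in which the jaws open and shut (so a half turn about z gives the same grasp; the last joint's range is limited). The gripper opens to 85 mm and grips with 20 to 120 N. Pads are 22 mm wide; open, the fingers measure 114 mm over their backs; the gripper's body (76 mm by 85 mm) begins 54 mm behind the grasp point. The pads swing forward as they close: fully open they stand 13 mm farther back than shut.
Start: joints at [-1.107, 0.213, -0.034, 1.323, 0, 1.571], TCP at [0.224, -0.447, 0.405] pointing down, gripper open.
Joint ranges: [-2.98, 2.98], [-0.74, 1.72], [-1.14, 1.35], [-2.1, 2.04], [-1.57, 1.44], [-3.14, 3.14]. Speed limits (rad/s): [1.89, 1.89, 2.39, 2.57, 3.14, 3.14].

INTERFACE

Orientations are given as a 3x3 rotation matrix whose columns are the frame's x, y, z axes.
In Python, from plant import state, get_image, camera_params, finish_job, grip_point_offset gives the robot as it stands. The module is installed in compiled form; this text tells all that it offers.
- The arm moves only by the tool step_arm, never from a script. Its arguments are lists of equal length, an entry for each row: "slide": the shift along the tool's x, y, z in m, a list of three; "twist": the turn, a rotation vector about the tool's x, y, z in degrees, a list of three; "hand": the closure, from 0 (fully open) to 1 (shut). A call has 1 to 8 rows; each row shifts and turns the pose as measured when the row begins, along the tool's axes as they then stand; what a row does not reach is not made up. A row lasts 1/12 s, in which the tool goes at most 41.7 mm and 7.16 degrees, less where a joint would pass 70% of its speed; a pose out of reach is approached as far as the arm can. A call is refused whole if a number of a shift passes 0.0417 or a number of a turn 7.16, either way. A call with a gripper value outside its range is refused whole. The fingers move at their own pace and stop on an object; the grip force is fixed at half the most. Time passes only in rows, so rows that do not move let the fingers close. It gives the time, the measured TCP pose, the force and the opening at its end, in the units of the state.
- state(): the state, without advancing time (a new reading comes with each control period).
- get_image(name): name is "scene" or "top" or "wrist"; returns (picture, depth): 420x560x3 uint8, red, green, blue; 420x560 float32, m along the optical axis (not along the pixel's ray), 0 where there is no reading.
- camera_params(name): a dict with "intrinsics" (3x3 intrinsics, pixels), "origin" and "rotation" of the camera in the world; the wrist camera has in their place "T_tool_cam" (4x4, takes a point from camera to tool coordinates, whose origin is the TCP and whose axes are the flange's). Camera axes: x right, y down, z forward; pixel columns grow to the right and rows downward; lengths in m; the calibration is good to about 2 mm. The wrist camera is an equidistant fisheye: a pixel r from the principal point sees the ray r / f radians off the axis. A picture is of the moment at which its call begins: read the wrist's pose just before it. camera_params takes no time and is no camera call.
- finish_job(): hands the job in, once; it reports no verdict.
The state is a dict: "time": time; "qpos": joint angles; "joint_vel": joint speeds; "effort": joint torques, N m; "tcp_pos": TCP position; "eef_rot": TCP orientation; "force": force on the tool from outside, world axes, zero at the start; "ft_torque": the same for the moment, N m; "opening": opening from 0.0 (shut) to 1.0 (fully open).
Only numpy, scipy, OpenCV 4.12 (cv2) and the standard library are available. Lean on these libraries where they do the work, as an engineer would, in place of code of your own. Each camera call takes 0.05 s, during which the arm holds its last target.

TASK

Open the ink bottle that stands in the wooden stand: flip the white tab on its flush red cap up until it stands upright, then use the tab as a handle to unscrew the cap anticlockwise until it comes free, feeling for that with only a light pull. Lift the cap out and set it down gently, the right way up, in the empty half of the felt-lined tray. Keep the bottle standing down in its stand, do not wrench it or press hard on it, and leave everything else where it is.

Things in the scene. Friction and masses are not known exactly. Their poses are not given: they have to be found in the camera images.
- tab (a joint): hinge angle of the white tab on the red cap, rad: 0 folded flat (start), 1.57 straight up, stop at 1.6. Stiff hinge (0.04 N m, about 2 N at the head): the tab stays where it is left. Its plate is 18 mm wide, 5 mm thick. Upright, the head stands on the cap's axis, its middle 30 mm above the cap's top, and can be pinched from above across its 15 mm or its 24 mm
- tab_head (a point): centre of the tab's thick end (the head), the handle: a block 12 mm long (its x, pointing away from the hinge pin), 24 mm wide (its y, along the pin), 15 mm thick (its z). Folded, x is level, z up, its underside 1.5 mm above the cap's top and the bottle's rim, its end overhanging the rim by 4 mm; its two sides (24 mm apart) are free to be pinched from above
- tab_pin (a point): middle of the tab's hinge pin, 4 mm above the cap's top and 5 mm off the cap's axis towards the side where the tab lies folded; same axes as the head, whose centre is 26 mm along x and 5 mm along z from here
- cap_mid (a point): centre of the cap, half-way up its 17.5 mm (without tab), on its axis (z, up); x is the way the tab lies when folded. The cap: a disc 55 mm across, 5 mm thick, over a plug 33 mm across with two lugs (42 mm across) at its foot; 65 g with the tab. The disc lies flush in the bottle's rim (59 mm inside, 66 outside): only the tab can be gripped
- cap: the same cap; origin: centre of the plug's foot, 8.75 mm below its middle; same axes. A sprung seal (9 N) pushes it up, so its lugs rub under a ledge: turning takes 0.1 to 0.2 N m. After 0.6 to 1.35 rad anticlockwise from above (no pose tells how much) the lugs meet two slots, some 0.3 rad wide: the cap is free, springs up 3 mm if let, and lifts out freely, lugs clear after 12 mm
- bottle_rim (a point): centre of the bottle's mouth, level with its rim and the cap's top. A cap held down can be turned past the slots and is then locked for 2.5 rad more: try a light pull every 0.15 rad, or keep one on (free: it gives 2 mm or more; locked: well under 1 mm at 5 N). While locked, a pull on the cap pulls the bottle up. Clockwise the cap is blocked after at most 0.7 rad
- bottle: square blue bottle 77 x 77 mm, 55 mm high, with a black round neck 66 mm across up to 75 mm; about 0.85 kg, loose in the stand with 1.5 mm of play a side: a pull of about 9 N lifts it; origin: centre of its underside, z up. Its axes do not tell where the cap comes free
- stand: fixed wooden stand 110 x 110 x 36 mm with a square well 80 mm wide; well floor 8 mm above its origin (centre of its underside)
- tray: fixed wooden tray 130 (x) x 200 (y) x 24 mm, walls 6 mm, lined with green felt, with a wall across the middle of its length; origin: centre of its underside
- cap_place (a point): centre of the floor of the tray's empty half, 6 mm above the table; this half is 118 (x) x 91 (y) mm inside, walls 18 mm above the floor
- slab: clear glass slab 70 x 60 x 12 mm lying in the other half of the felt-lined tray; a bystander; origin: centre of its underside
- stamp: self-inking stamp, 47 x 32 x 62 mm, blue top on a clear foot, a bystander; origin: centre of its underside
- inkstone: dark grey ink stone, 80 x 120 x 14 mm, a bystander; origin: centre of its underside
- book: red book lying flat, 110 x 160 x 22 mm, a bystander; origin: centre of its underside
- brush: brush 200 mm long lying on the table, a bystander; origin: on the table side of its shaft
- weight: small brass paperweight, 44 mm across, 42 mm tall, a bystander; origin: centre of its underside
- seal: small upright block of pale stone, 24 x 24 x 55 mm, a bystander; origin: centre of its underside
Things that resemble listed ones, but are neither listed nor needed, are in the scene too. Of the things like the cap, leave any that is pink; of the rest the smaller one is meant. Several things have the shape of the bottle; the one meant has the colours described above.

How it is judged:
On the way, in this order (a step that is already met when the one before it is completed fails the run):
1. the tab is flipped up (over 1.2 rad) with the cap still in the bottle (value of joint tab above 1.2 rad and z of cap_mid in the frame of bottle below 0.0715 m), for 0.2 s.
2. the cap is out of the neck (its middle over 10 mm above where it sat) with the bottle still down in the stand (z of cap_mid in the frame of bottle above 0.0765 m and z of bottle in the frame of stand below 0.014 m), for 0.1 s.
At the end, for the whole second after the job is handed in: the cap stands released, at rest and upright (0.12 rad) on the floor of the tray's empty half (middle 5 to 12.5 mm above it, within 45 mm in x and 35 mm in y of the centre); the bottle stands in its well (raised under 2.5 mm, tilt under 0.06 rad) (z of cap_mid in the frame of cap_place between 0.005 and 0.0125 m and x of cap_mid in the frame of cap_place between -0.045 and 0.045 m and y of cap_mid in the frame of cap_place between -0.035 and 0.035 m and angle between cap_mid's own z axis and vertical below 0.12 rad and linear speed of cap below 0.02 m/s and z of bottle in the frame of stand below 0.0105 m and angle between bottle's own z axis and vertical below 0.06 rad); the robot touches nothing.
It fails at once if the bottle is pulled up out of its place (raised over 8 mm) (z of bottle in the frame of stand above 0.016 m).
It fails at once if the bottle is wrenched or pressed hard against its stand (over 45 N) (contact force between bottle and stand above 45 N).
It fails at once if the cap is dropped or thrown (over 0.7 m/s with no finger on it) (linear speed of cap above 0.7 m/s and contact force between the fingers and cap below 0.05 N).
It fails at once if a bystander is knocked out of its place (moved over 40 mm) (distance of any of slab, stamp, inkstone, book, brush, weight, seal from where it was at the start of the episode above 0.04 m).
It also fails if it takes over 70 s, if anything falls off the work surface, if the arm or the gripper's body presses on something with over 40 N, if the wrist force passes 120 N, or if a joint passes its speed limit or range.

## Working session

There is one attempt and no reset: what is moved stays moved. The work goes in short steps, Python scripts to look and compute and a tool call to move; the robot and the scene stay as the last step left them, time stands still between calls to the robot, and variables do not carry over. Pictures are saved under pics/ and viewed, and the job is handed in when it is done.

Besides the shell and the picture viewer there is one more tool, called after "Call:" as a command line: name --argument value ..., lists and objects as JSON in quotes. step_arm: Moves the arm, as the interface text tells. Its arguments: {"type":"object","properties":{"slide":{"type":"array","items":{"type":"array","items":{"type":"number"}}},"twist":{"type":"array","items":{"type":"array","items":{"type":"number"}}},"hand":{"type":"array","items":{"type":"number"}}},"required":["slide","twist","hand"]}

```bash
ls; mkdir -p pics; cat > h.py <<'E'
import numpy as np, cv2
from plant import state, get_image, camera_params, finish_job, grip_point_offset
def save(n,im): cv2.imwrite('pics/'+n+'.png',im[:,:,::-1])
E
python3 - <<'E'
from h import *
print(state(), grip_point_offset)
for n in ['scene','top']:
    im,d=get_image(n); save(n+'0',im); np.savez(''+n+'0.npz',im=im,d=d); print(camera_params(n))
im,d=get_image('wrist'); save('wrist0',im); np.savez('wrist0.npz',im=im,d=d); print(camera_params('wrist'))
E
```

```text
pics
{'time': 0.0, 'qpos': array([-1.10700070e+00,  2.13363983e-01, -3.50540127e-02,  1.32349815e+00,
        2.56784458e-05,  1.57081755e+00]), 'joint_vel': array([ 6.11758558e-05, -1.14309263e-03, -3.06309380e-03, -1.00745094e-04,
       -3.32685164e-04, -6.05210547e-04]), 'effort': array([ 2.60054941e-03, -6.86165714e+01,  4.87121522e+01,  1.77673419e-02,
        1.68462833e-05,  8.29673968e-05]), 'tcp_pos': array([ 0.22361178, -0.44704996,  0.40421416]), 'eef_rot': array([[ 8.94370492e-01,  4.47326720e-01, -4.77978711e-04],
       [ 4.47326974e-01, -8.94369919e-01,  1.01300555e-03],
       [ 2.56546677e-05, -1.11981504e-03, -9.99999373e-01]]), 'force': array([-0.31391265,  0.10741874,  0.36950554]), 'ft_torque': array([-0.04228266, -0.03634185, -0.00268221]), 'opening': 0.9987196302106119} 0.1547
{'intrinsics': array([[411.90065546,   0.        , 283.51003229],
       [  0.        , 411.90065546, 209.0532897 ],
       [  0.        ,   0.        ,   1.        ]]), 'origin': array([ 1.10450741, -0.35477755,  0.79437064]), 'rotation': array([[ 0.52214094,  0.62330869, -0.58211262],

[... 309 characters left out ...]
,  1.2527731 ]), 'rotation': array([[ 0.0032365 , -0.9990774 ,  0.04282369],
       [-0.99995652, -0.00285892,  0.00887553],
       [-0.00874491, -0.04285055, -0.99904322]])}
{'intrinsics': array([[325.1922621 ,   0.        , 281.21317776],
       [  0.        , 325.1922621 , 204.01164057],
       [  0.        ,   0.        ,   1.        ]]), 'T_tool_cam': array([[-1.18725590e-03, -9.60515460e-01, -2.78224086e-01,
         7.06230625e-02],
       [ 9.99999269e-01, -1.07673144e-03, -5.50052462e-04,
         4.49268543e-04],
       [ 2.28761273e-04, -2.78224536e-01,  9.60516036e-01,
         3.09623981e-02],
       [ 0.00000000e+00,  0.00000000e+00,  0.00000000e+00,
         1.00000000e+00]])}
```

View pics/scene0.png

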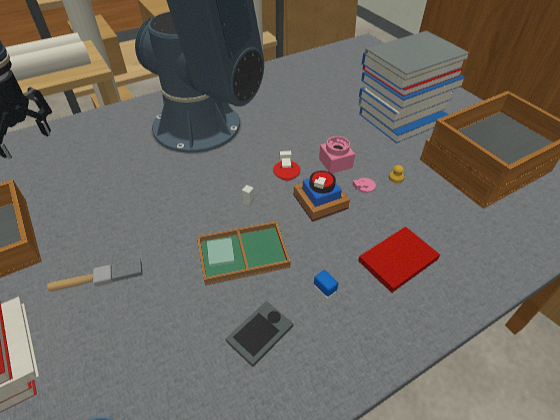

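View pics/top0.png

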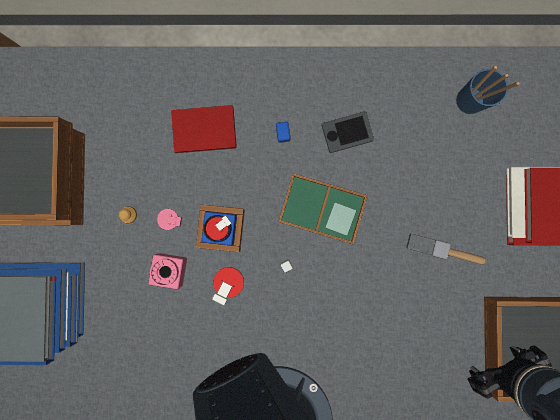

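View pics/wrist0.png

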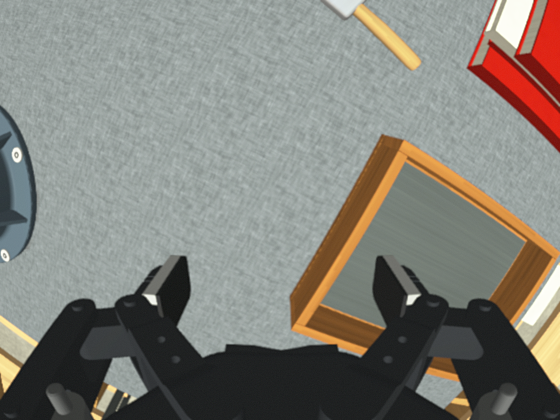

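The top view shows the candidates. The red cap with a white tab sits in the blue, black-necked bottle in the wooden stand at top (219,228). A larger loose red disc with a tab lies on the table at (228,283). There is also a pink cap at (168,219) and a pink bottle at (167,271). The one in the stand fits: it is red, the smaller of the two, and in the blue and black bottle. I'll confirm this in an enlarged crop.

```bash
python3 - <<'E'
from h import *
f=np.load('top0.npz'); im,d=f['im'],f['d']
c=im[190:315,140:260]; save('top_crop',cv2.resize(c,None,fx=4.6,fy=4.6,interpolation=cv2.INTER_CUBIC))
f2=np.load('scene0.npz'); c=f2['im'][130:230,260:380]; s=cv2.resize(c,None,fx=5,fy=5,interpolation=cv2.INTER_CUBIC); save('scene_crop',s)
p=camera_params('top');K,o,R=p['intrinsics'],p['origin'],p['rotation']
v,u=np.mgrid[0:420,0:560]
P=np.stack([(u-K[0,2])/K[0,0]*d,(v-K[1,2])/K[1,1]*d,d],-1)@R.T+o
np.save('Ptop.npy',P)
hsv=cv2.cvtColor(im,cv2.COLOR_RGB2HSV).astype(int)
def rep(n,m):
    q=P[m]; print(n,m.sum(),'uv',u[m].mean().round(1),v[m].mean().round(1),'mean',q.mean(0).round(4),'zpct',np.percentile(q[:,2],[5,50,95]).round(4)); return q
box=lambda a,b,c_,e:(u>=a)&(u<=b)&(v>=c_)&(v<=e)
B=box(200,240,205,250)
white=(hsv[...,1]<50)&(hsv[...,2]>170)
red=((hsv[...,0]<8)|(hsv[...,0]>172))&(hsv[...,1]>160)&(hsv[...,2]>110)
rep('white',white&B); 
rep('red',red&B)
green=(hsv[...,0]>50)&(hsv[...,0]<95)&(hsv[...,1]>80)
q=rep('green',green&box(275,370,170,245))
for n,m in [('tray',box(278,368,172,245)&(P[...,2]>0.017)),('stand',box(190,250,195,260)&(P[...,2]>0.03)&(P[...,2]<0.045)),('blue',B&(abs(P[...,2]-0.063)<0.006)),('neck',B&(abs(P[...,2]-0.083)<0.004))]:
    q=rep(n,m); r=cv2.minAreaRect(q[:,:2].astype(np.float32)*1000); print(r)
q=P[white&B];print(cv2.minAreaRect(q[q[:,2]>0.09][:,:2].astype(np.float32)*1000))
for n,b in [('brass',box(115,140,200,225)),('pinkcap',box(155,183,205,232)),('pinkbot',box(145,190,250,292)),('loose',box(208,248,262,308)),('seal',box(278,294,258,274)),('stamp',box(272,294,118,144))]:
    m=b&(P[...,2]>0.008); q=P[m]; print(n,q.mean(0).round(3),q.min(0).round(3),q.max(0).round(3))
E
```

```text
white 107 uv 223.0 222.9 mean [0.5079 0.1284 0.1052] zpct [0.0867 0.0929 0.1028]
red 299 uv 215.2 229.2 mean [0.4928 0.1493 0.0876] zpct [0.0801 0.0837 0.0876]
green 2380 uv 317.2 205.7 mean [ 0.5536 -0.1029  0.0088] zpct [0.0028 0.0066 0.0107]
tray 1191 uv 330.0 212.2 mean [ 0.5361 -0.1331  0.0405] zpct [0.0175 0.0218 0.0275]
((543.5966796875, -115.10892486572266), (200.14659118652344, 136.48995971679688), 73.66382598876953)
stand 872 uv 220.3 228.0 mean [0.4954 0.144  0.0358] zpct [0.0317 0.0356 0.04  ]
((495.9294738769531, 146.53378295898438), (110.6600112915039, 109.92977905273438), 84.12380981445312)
blue 358 uv 219.4 228.4 mean [0.4945 0.1426 0.0625] zpct [0.0587 0.0623 0.0666]
((495.3431701660156, 146.53631591796875), (76.81010437011719, 76.89110565185547), 84.0146255493164)
neck 400 uv 215.8 229.3 mean [0.4924 0.1485 0.0833] zpct [0.0798 0.0833 0.0864]
((495.53314208984375, 146.56161499023438), (63.248741149902344, 65.61833190917969), 0.001823132624849677)
((512.056640625, 63.54633331298828), (30.606273651123047, 163.15365600585938), 2.791630268096924)
brass [0.529 0.38  0.038] [ 0.501 -0.019  0.008] [0.549 0.402 1.253]
pinkcap [0.517 0.276 0.036] [ 0.49  -0.019  0.008] [0.544 0.311 1.253]
pinkbot [0.39  0.27  0.067] [ 0.345 -0.019  0.008] [0.501 0.321 1.253]
loose [0.354 0.125 0.038] [ 0.306 -0.019  0.008] [0.501 0.164 1.253]
seal [ 0.404 -0.023  0.063] [ 0.387 -0.037  0.01 ] [ 0.501 -0.01   1.253]
stamp [ 0.732 -0.014  0.076] [ 0.501 -0.032  0.01 ] [0.761 0.004 1.253]
```

View pics/top_crop.png

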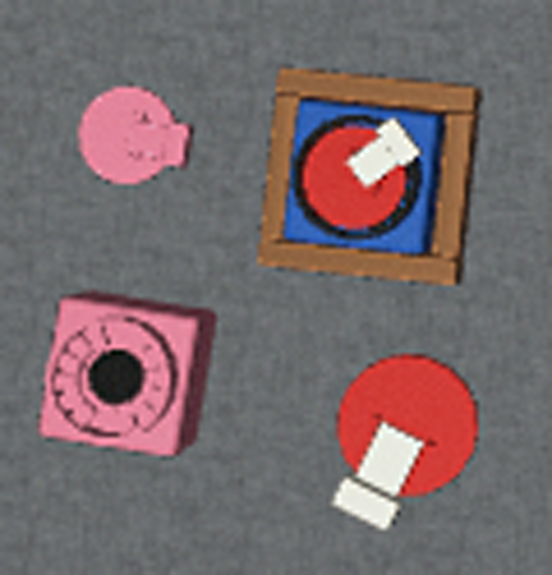

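View pics/scene_crop.png

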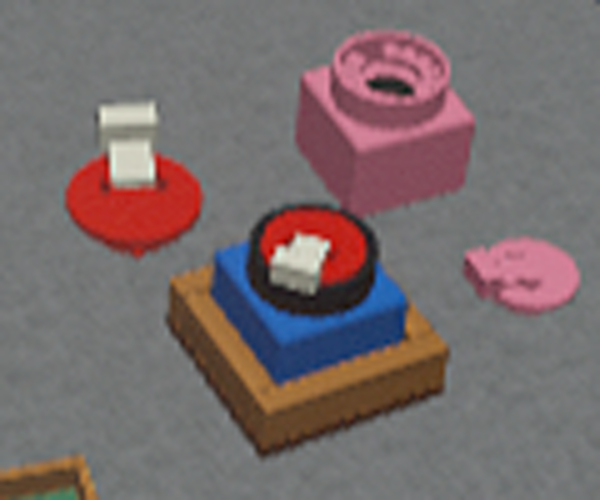

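Confirmed: the smaller red cap with the folded white tab is in the blue, black-necked bottle in the stand. Next I'll work out the tab direction and the empty half of the tray.

```bash
cat >> h.py <<'E'
from scipy.spatial.transform import Rotation as Ro
def plan(goal_p, goal_R, T=None, n=None):
    """rows (tool axes) from present pose to goal, even steps"""
    if T is None: s=state(); p,R=s['tcp_pos'],s['eef_rot']
    else: p,R=T
    rv=Ro.from_matrix(R.T@goal_R).as_rotvec()
    dp=goal_p-p
    k=n or int(max(np.ceil(np.linalg.norm(dp)/0.038),np.ceil(np.degrees(np.linalg.norm(rv))/6.8),1))
    S=[];W=[]
    for i in range(k):
        Ri=R@Ro.from_rotvec(rv*i/k).as_matrix()
        S.append((Ri.T@dp/k).round(4).tolist()); W.append(np.degrees(rv/k).round(2).tolist())
    print(k); 
    for i in range(0,k,8): print(S[i:i+8],W[i:i+8])
def down(az):  # tool down, jaw y-axis at azimuth az deg
    a=np.radians(az); y=np.array([np.cos(a),np.sin(a),0]); z=np.array([0,0,-1.]); return np.stack([np.cross(y,z),y,z],1)
def wray(u,v,pose,c=None):
    c=c or camera_params('wrist'); K,T=c['intrinsics'],c['T_tool_cam']
    a=(u-K[0,2])/K[0,0]; b=(v-K[1,2])/K[1,1]; th=np.hypot(a,b); k=np.where(th>1e-9,np.sin(th)/np.maximum(th,1e-9),1)
    dc=np.stack([a*k,b*k,np.cos(th)],-1)
    p,R=pose
    return p+R@T[:3,3], dc@(R@T[:3,:3]).T, dc[...,2]
def wpoints(d,pose):
    v,u=np.mgrid[0:420,0:560].astype(float)
    o,D,cz=wray(u,v,pose); return o+D*(d/np.maximum(cz,.05))[...,None]
E
python3 - <<'E'
from h import *
f=np.load('top0.npz'); im,d=f['im'],f['d'];P=np.load('Ptop.npy')
v,u=np.mgrid[0:420,0:560]
hsv=cv2.cvtColor(im,cv2.COLOR_RGB2HSV).astype(int)
white=(hsv[...,1]<60)&(hsv[...,2]>160)&(u>205)&(u<240)&(v>208)&(v<240)
h=white&(P[...,2]>0.094)&(P[...,2]<0.11); q=P[h]; print(h.sum(),q.mean(0),cv2.minAreaRect(q[:,:2].astype(np.float32)*1000))
w=white&(P[...,2]<0.11);print(cv2.minAreaRect(P[w][:,:2].astype(np.float32)*1000))
c=np.array([.4957,.1466]); dd=q.mean(0)[:2]-c; print(dd,np.degrees(np.arctan2(dd[1],dd[0])))
g=(hsv[...,0]>50)&(hsv[...,0]<95)&(hsv[...,1]>80)&(u>275)&(u<370)&(v>170)&(v<245)
lab=cv2.connectedComponentsWithStats(g.astype(np.uint8))
for i in range(1,lab[0]):
    if lab[2][i,4]>100: q=P[lab[1]==i]; print(lab[2][i],q.mean(0),cv2.minAreaRect(q[:,:2].astype(np.float32)*1000),np.median(q[:,2]))
plan(np.array([.43,.10,.40]),down(-142+180))
E
```

```text
51 [0.5126758  0.12256572 0.09977097] ((507.3533020019531, 130.18240356445312), (22.272441864013672, 31.48291015625), 37.617942810058594)
((506.7126770019531, 130.8742218017578), (22.256696701049805, 33.40519714355469), 37.99080276489258)
[ 0.0169758  -0.02403428] -54.765818105743804
[ 282  177   45   53 1525] [ 0.5601348  -0.06922834  0.00904872] ((554.2631225585938, -67.47064208984375), (89.57522583007812, 130.34579467773438), 73.49845123291016) 0.006582043121384995
[318 189  45  51 855] [ 0.54189601 -0.16286539  0.0082237 ] ((541.1846923828125, -119.98906707763672), (181.9800262451172, 120.33165740966797), 78.2862777709961) 0.0067321819830423735
16
[[0.0268, -0.0248, 0.0003], [0.0294, -0.0217, 0.0003], [0.0316, -0.0183, 0.0003], [0.0335, -0.0147, 0.0003], [0.0349, -0.0109, 0.0003], [0.0359, -0.007, 0.0003], [0.0364, -0.003, 0.0003], [0.0365, 0.001, 0.0003]] [[-0.0, -0.0, -6.34], [-0.0, -0.0, -6.34], [-0.0, -0.0, -6.34], [-0.0, -0.0, -6.34], [-0.0, -0.0, -6.34], [-0.0, -0.0, -6.34], [-0.0, -0.0, -6.34], [-0.0, -0.0, -6.34]]
[[0.0362, 0.0051, 0.0003], [0.0354, 0.009, 0.0003], [0.0342, 0.0129, 0.0003], [0.0326, 0.0166, 0.0003], [0.0305, 0.0201, 0.0003], [0.0281, 0.0233, 0.0003], [0.0254, 0.0263, 0.0003], [0.0223, 0.0289, 0.0003]] [[-0.0, -0.0, -6.34], [-0.0, -0.0, -6.34], [-0.0, -0.0, -6.34], [-0.0, -0.0, -6.34], [-0.0, -0.0, -6.34], [-0.0, -0.0, -6.34], [-0.0, -0.0, -6.34], [-0.0, -0.0, -6.34]]
```

```bash
python3 - <<'E'
from h import *
plan(np.array([.49,.15,.38]),down(38),n=18)
E
```

```text
18
[[0.0281, -0.023, 0.0014], [0.0302, -0.0202, 0.0014], [0.032, -0.0171, 0.0014], [0.0336, -0.0139, 0.0014], [0.0348, -0.0105, 0.0014], [0.0356, -0.0071, 0.0014], [0.0362, -0.0035, 0.0014], [0.0363, 0.0, 0.0014]] [[-0.0, -0.0, -5.63], [-0.0, -0.0, -5.63], [-0.0, -0.0, -5.63], [-0.0, -0.0, -5.63], [-0.0, -0.0, -5.63], [-0.0, -0.0, -5.63], [-0.0, -0.0, -5.63], [-0.0, -0.0, -5.63]]
[[0.0361, 0.0036, 0.0014], [0.0356, 0.0071, 0.0014], [0.0347, 0.0106, 0.0014], [0.0335, 0.014, 0.0014], [0.032, 0.0172, 0.0014], [0.0302, 0.0202, 0.0014], [0.028, 0.0231, 0.0014], [0.0256, 0.0257, 0.0014]] [[-0.0, -0.0, -5.63], [-0.0, -0.0, -5.63], [-0.0, -0.0, -5.63], [-0.0, -0.0, -5.63], [-0.0, -0.0, -5.63], [-0.0, -0.0, -5.63], [-0.0, -0.0, -5.63], [-0.0, -0.0, -5.63]]
[[0.023, 0.0281, 0.0014], [0.0201, 0.0303, 0.0014]] [[-0.0, -0.0, -5.63], [-0.0, -0.0, -5.63]]
```

Call:
step_arm --slide '[[0.028,-0.023,0.001],[0.03,-0.02,0.001],[0.032,-0.017,0.001],[0.034,-0.014,0.001],[0.035,-0.01,0.001],[0.036,-0.007,0.001],[0.036,-0.003,0.001],[0.036,0,0.001]]' --twist '[[0,0,-5.6],[0,0,-5.6],[0,0,-5.6],[0,0,-5.6],[0,0,-5.6],[0,0,-5.6],[0,0,-5.6],[0,0,-5.6]]' --hand '[0.5,0.5,0.5,0.5,0.5,0.5,0.5,0.5]'

```text
time: 0.82
tcp_pos: [0.3421, -0.1757, 0.3937]
eef_rot: [[0.299, 0.954, -0.002], [0.954, -0.299, 0.002], [0.001, -0.003, -1.0]]
force: [1.0, -0.6, 1.0]
opening: 0.503
```

Call:
step_arm --slide '[[0.036,0.004,0.001],[0.036,0.007,0.001],[0.035,0.011,0.001],[0.034,0.014,0.001],[0.032,0.017,0.001],[0.03,0.02,0.001],[0.028,0.023,0.001],[0.026,0.026,0.001]]' --twist '[[0,0,-5.6],[0,0,-5.6],[0,0,-5.6],[0,0,-5.6],[0,0,-5.6],[0,0,-5.6],[0,0,-5.6],[0,0,-5.6]]' --hand '[0.5,0.5,0.5,0.5,0.5,0.5,0.5,0.5]'

```text
time: 1.48
tcp_pos: [0.4532, 0.1099, 0.3856]
eef_rot: [[-0.496, 0.868, -0.001], [0.868, 0.496, 0.001], [0.002, -0.0, -1.0]]
force: [1.0, -0.9, 1.1]
opening: 0.5
```

```bash
python3 - <<'E'
from h import *
s=state(); print(s['time'],s['tcp_pos'],s['eef_rot'].round(3),s['qpos'].round(3),s['opening'],s['force'])
plan(np.array([.49,.15,.38]),down(38))
E
```

```text
1.4833 [0.45322536 0.10994902 0.38561743] [[-0.496  0.868 -0.001]
 [ 0.868  0.496  0.001]
 [ 0.002 -0.    -1.   ]] [ 0.238  0.149 -0.161  1.262  0.002  1.289] 0.5004860046625358 [ 0.96677805 -0.92650664  1.05410107]
2
[[0.0083, 0.0259, 0.0028], [0.0064, 0.0264, 0.0028]] [[-0.0, -0.05, -4.13], [-0.0, -0.05, -4.13]]
```

Call:
step_arm --slide '[[0.008,0.026,0.003],[0.007,0.028,0.003],[0,0,0]]' --twist '[[0,0,-4.1],[0,0,-4.1],[0,0,0]]' --hand '[0.5,0.5,0.5]'

```text
time: 1.73
tcp_pos: [0.493, 0.1599, 0.3782]
eef_rot: [[-0.631, 0.776, -0.002], [0.776, 0.631, 0.002], [0.003, 0.0, -1.0]]
force: [0.8, 0.3, -0.6]
opening: 0.499
```

```bash
python3 - <<'E'
from h import *
s=state(); pose=(s['tcp_pos'],s['eef_rot']); print(s['time'],pose[0],s['opening'],s['force'])
im,d=get_image('wrist'); save('w1',im); np.savez('w1.npz',im=im,d=d,p=pose[0],R=pose[1])
E
```

```text
1.7333 [0.49296499 0.15990591 0.37815916] 0.4985298259109387 [ 0.80284086  0.25372695 -0.56540757]
```

View pics/w1.png

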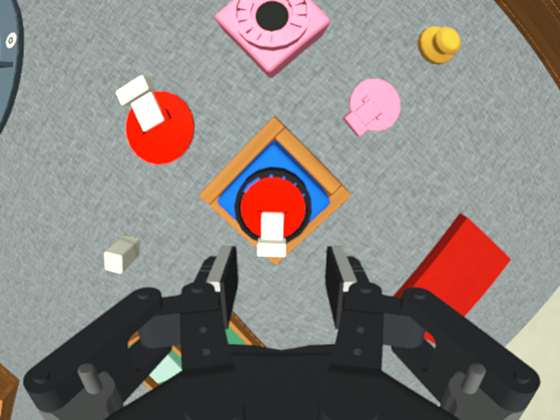

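The wrist view shows the cap disc at (273,203), the tab plate at (272,225), and the head end at (271,246). The tab is lined up with the tool's x axis. Next I'll measure from this view's depth.

```bash
cat > meas.py <<'E'
from h import *
import sys
def meas(fn,az=-52):
    f=np.load(fn); im,d,p,R=f['im'],f['d'],f['p'],f['R']
    P=wpoints(d,(p,R)); hsv=cv2.cvtColor(im,cv2.COLOR_RGB2HSV).astype(int)
    near=(np.hypot(P[...,0]-.4957,P[...,1]-.1466)<.06)&(d>0)
    red=((hsv[...,0]<8)|(hsv[...,0]>172))&(hsv[...,1]>160)&(hsv[...,2]>110)&near
    wh=(hsv[...,1]<60)&(hsv[...,2]>150)&near&(P[...,2]>.078)
    q=P[red]; print('red',red.sum(),np.median(q[:,2]).round(4)); 
    (cx,cy),rad=cv2.minEnclosingCircle(q[np.abs(q[:,2]-np.median(q[:,2]))<.004][:,:2].astype(np.float32)*1000); print('circle',cx,cy,rad)
    neck=(hsv[...,2]<70)&near&(P[...,2]>.07)&(P[...,2]<.095); qn=P[neck]
    print('neck',neck.sum(),cv2.minEnclosingCircle(qn[:,:2].astype(np.float32)*1000),np.median(qn[:,2]))
    q=P[wh]; print('white',wh.sum(),cv2.minAreaRect(q[:,:2].astype(np.float32)*1000),np.percentile(q[:,2],[5,25,50,75,95]).round(4))
    return P,im,red,wh
if __name__=='__main__':
    P,im,red,wh=meas(sys.argv[1])
    c=np.array([.4957,.1466]);
    q=P[wh]; a=np.radians(-52); t=np.array([np.cos(a),np.sin(a)])
    r=(q[:,:2]-c)@t; l=(q[:,:2]-c)@np.array([-t[1],t[0]])
    for lo in np.arange(-.01,.045,.005):
        m=(r>=lo)&(r<lo+.005)
        if m.any(): print(lo.round(3),m.sum(),q[m][:,2].mean().round(4),l[m].min().round(4),l[m].max().round(4))
E
python3 meas.py w1.npz
```

```text
red 2588 0.0836
circle 493.6955871582031 147.01947021484375 28.01661491394043
neck 902 ((493.0216979980469, 148.22531127929688), 32.95023727416992) 0.08245941552324701
white 1243 ((489.2194519042969, 144.2433624267578), (57.52473449707031, 71.07708740234375), 15.031564712524414) [0.0889 0.0899 0.0942 0.1002 0.2444]
-0.005 20 0.1065 -0.0364 0.0068
0.0 139 0.1012 -0.0389 0.0068
0.005 123 0.0898 -0.0112 0.007
0.01 118 0.0898 -0.0112 0.007
0.015 123 0.0896 -0.0112 0.0071
0.02 274 0.0954 -0.0135 0.0098
0.025 163 0.0999 -0.0136 0.0098
0.03 117 0.0999 -0.0137 0.0099
```

```bash
python3 - <<'E'
from h import *
f=np.load('w1.npz'); im,d,p,R=f['im'],f['d'],f['p'],f['R']
P=wpoints(d,(p,R)); T=(P-p)@R
m=(d>0)&(T[...,2]<.2)&(np.abs(T[...,1])<.06)
q=T[m]; print(m.sum(), q[:,2].max())
for sgn in (-1,1):
    k=m&(T[...,1]*sgn>0)&(T[...,2]>.12); q=T[k]; print(sgn,q.min(0).round(4),q.max(0).round(4))
    tip=q[q[:,2]>q[:,2].max()-.004]; print(tip.min(0).round(4),tip.max(0).round(4))
hsv=cv2.cvtColor(im,cv2.COLOR_RGB2HSV)
h=(P[...,2]>.097)&(P[...,2]<.105)&(np.hypot(P[...,0]-.51,P[...,1]-.125)<.03)&(hsv[...,1]<60)&(hsv[...,2]>150)
q=P[h]; print(h.sum(),cv2.minAreaRect(q[:,:2].astype(np.float32)*1000),q.mean(0))
E
```

```text
49693 0.17251752922279404
-1 [-0.0123 -0.0539  0.12  ] [ 0.014  -0.0211  0.1725]
[-0.0093 -0.0219  0.1689] [ 0.01   -0.0213  0.1725]
1 [-0.0131  0.0207  0.12  ] [0.0139 0.0536 0.1724]
[-0.0088  0.0209  0.1684] [0.0101 0.0267 0.1724]
403 ((511.4920654296875, 123.42586517333984), (23.60842514038086, 12.408042907714844), 36.800235748291016) [0.51124629 0.12375818 0.09978279]
```

```bash
cat >> h.py <<'E'
TAZ=-53.; HEAD=np.array([.5115,.1234]); ZC=.083; TIP=.175
def setup(az=None,head=None):
    a=np.radians(TAZ if az is None else az); t=np.array([np.cos(a),np.sin(a),0]); h=HEAD if head is None else head
    A=np.array([h[0],h[1],ZC])-.031*t; return t,A
def tilt(phi,az=None):
    t,_=setup(az); f=np.radians(phi); z=-np.sin(f)*t-np.cos(f)*np.array([0,0,1.]); y=np.cross([0,0,1.],t)
    return np.stack([np.cross(y,z),y,z],1)
def tipgoal(r,z,phi,back=0,lat=0,tip=TIP):
    t,A=setup(); R=tilt(phi); return A+r*t+np.array([0,0,z])+lat*R[:,1]-(tip+back)*R[:,2],R
E
python3 - <<'E'
from h import *
p,R=tipgoal(.027,.008,40,back=.06); print(p,R); plan(p,R)
E
```

```text
[0.59999996 0.00595658 0.27102044] [[-0.46101705  0.79863551 -0.38683924]
 [ 0.61179029  0.60181502  0.51335301]
 [ 0.64278761 -0.         -0.76604444]]
6
[[-0.0312, -0.0019, 0.0178], [-0.033, -0.0018, 0.0141], [-0.0344, -0.0017, 0.0102], [-0.0354, -0.0015, 0.0061], [-0.0359, -0.0013, 0.002], [-0.0359, -0.0011, -0.0022]] [[-0.12, 6.64, 0.3], [-0.12, 6.64, 0.3], [-0.12, 6.64, 0.3], [-0.12, 6.64, 0.3], [-0.12, 6.64, 0.3], [-0.12, 6.64, 0.3]]
```

Call:
step_arm --slide '[[-0.031,-0.002,0.018],[-0.033,-0.002,0.014],[-0.034,-0.002,0.01],[-0.035,-0.0015,0.006],[-0.036,-0.001,0.002],[-0.036,-0.001,-0.002],[0,0,0]]' --twist '[[-0.1,6.6,0.3],[-0.1,6.6,0.3],[-0.1,6.6,0.3],[-0.1,6.6,0.3],[-0.1,6.6,0.3],[-0.1,6.6,0.3],[0,0,0]]' --hand '[0.5,0.5,0.5,0.5,0.5,0.5,0.5]'

```text
time: 2.37
tcp_pos: [0.5997, 0.003, 0.2662]
eef_rot: [[-0.452, 0.801, -0.393], [0.6, 0.599, 0.53], [0.66, 0.004, -0.751]]
force: [-1.2, -0.3, -3.9]
opening: 0.502
```

```bash
cat > look.py <<'E'
from h import *
import sys
n=sys.argv[1]
s=state(); pose=(s['tcp_pos'],s['eef_rot']); print(s['time'],pose[0].round(4),s['opening'],s['force'].round(2),s['ft_torque'].round(3),s['qpos'].round(3))
im,d=get_image('wrist'); save(n,im); np.savez(n+'.npz',im=im,d=d,p=pose[0],R=pose[1])
if len(sys.argv)>2:
    x0,x1,y0,y1=map(int,sys.argv[2:6]); k=min(700/(x1-x0),560/(y1-y0)); save(n,cv2.resize(im[y0:y1,x0:x1],None,fx=k,fy=k,interpolation=cv2.INTER_CUBIC))
E
python3 look.py w2; python3 meas.py w2.npz; python3 -c "
from h import *
p,R=tipgoal(.027,.008,40,back=.06); plan(p,R)"
```

```text
2.3667 [0.5997 0.003  0.2662] 0.5018589676831452 [-1.16 -0.26 -3.86] [-0.576 -0.342  0.029] [-0.11   0.786  0.381  1.704  0.505  0.675]
red 3044 0.0834
circle 492.6392822265625 149.24856567382812 28.646821975708008
neck 1284 ((493.70556640625, 147.63015747070312), 33.245967864990234) 0.08243576368502077
white 1513 ((503.91497802734375, 132.90213012695312), (24.9606990814209, 37.92082214355469), 37.54158020019531) [0.0888 0.0898 0.0924 0.0998 0.1008]
-0.005 6 0.0877 -0.01 -0.0008
0.0 155 0.0898 -0.0099 0.0075
0.005 174 0.0898 -0.0099 0.0073
0.01 174 0.0899 -0.0099 0.0071
0.015 144 0.0898 -0.0143 0.0069
0.02 94 0.099 -0.0145 0.01
0.025 275 0.0998 -0.0143 0.0104
0.03 491 0.0969 -0.0132 0.0102
1
[[0.0013, 0.0015, -0.0005]] [[0.42, -0.85, 0.15]]
```

View pics/w2.png

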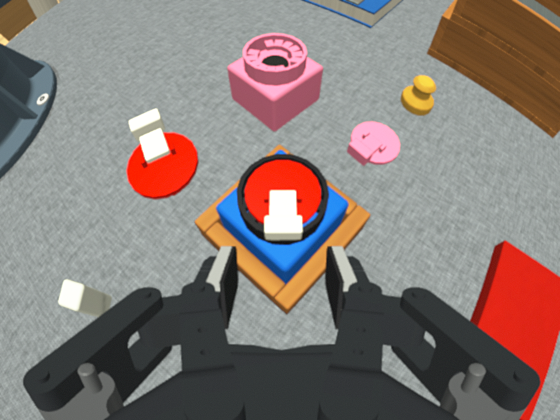

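```bash
python3 -c "
from h import *
p,R=tipgoal(.027,.008,40,back=.004); plan(p,R,n=3)"
```

```text
3
[[0.0002, 0.0004, 0.0185], [0.0003, 0.0004, 0.0185], [0.0004, 0.0005, 0.0185]] [[0.14, -0.28, 0.05], [0.14, -0.28, 0.05], [0.14, -0.28, 0.05]]
```

Call:
step_arm --slide '[[0.0002,0.0004,0.0185],[0.0003,0.0004,0.0185],[0.0004,0.0005,0.0185],[0,0,0]]' --twist '[[0.15,-0.3,0],[0.15,-0.3,0],[0.15,-0.3,0],[0,0,0]]' --hand '[0.5,0.5,0.5,0.5]'

```text
time: 2.75
tcp_pos: [0.577, 0.0339, 0.2296]
eef_rot: [[-0.463, 0.801, -0.379], [0.617, 0.599, 0.511], [0.636, 0.002, -0.772]]
force: [-0.2, 0.1, 0.2]
opening: 0.5
```

```bash
python3 look.py w3 180 400 140 310; python3 meas.py w3.npz; python3 -c "
from h import *
p,R=tipgoal(.027,.008,40,back=.0); plan(p,R)"
```

```text
2.75 [0.577  0.0339 0.2296] 0.5003622912449097 [-0.25  0.05  0.2 ] [-0.44  -0.303  0.016] [-0.061  0.733  0.202  1.528  0.508  0.738]
red 5173 0.0835
circle 492.6282958984375 148.80113220214844 28.388851165771484
neck 2036 ((498.7624816894531, 146.27394104003906), 38.3392333984375) 0.08246188818829063
white 3615 ((507.6126708984375, 127.10274505615234), (59.783042907714844, 51.50373840332031), 36.671382904052734) [0.0891 0.0902 0.0995 0.1095 0.131 ]
-0.005 36 0.0837 -0.0104 0.0073
0.0 278 0.0897 -0.0104 0.0075
0.005 300 0.0901 -0.0102 0.0073
0.01 315 0.0901 -0.0102 0.0075
0.015 328 0.09 -0.0103 0.0113
0.02 226 0.0996 -0.0301 0.0247
0.025 663 0.1022 -0.0307 0.027
0.03 861 0.1017 -0.0324 0.025
0.035 212 0.1232 -0.0328 0.025
0.04 250 0.1292 -0.0312 0.0268
1
[[-0.0014, 0.0013, 0.007]] [[0.33, 0.54, -0.03]]
```

View pics/w3.png

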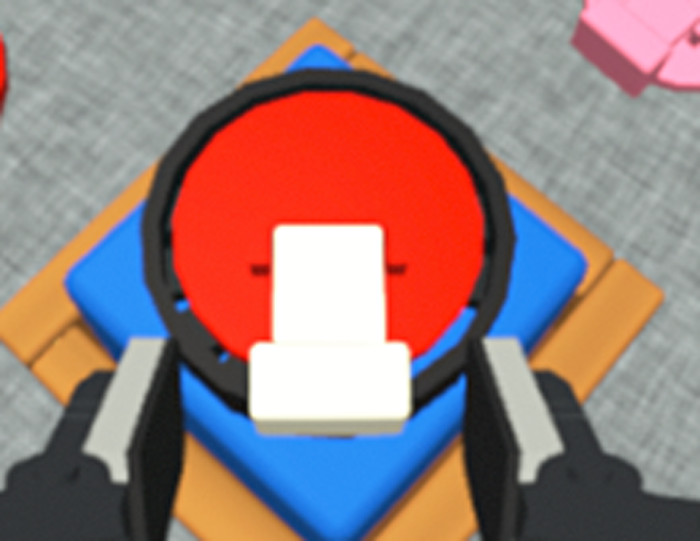

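Call:
step_arm --slide '[[-0.0014,0.0013,0.004],[0,0,0],[0,0,0]]' --twist '[[0.3,0.5,0],[0,0,0],[0,0,0]]' --hand '[0.6,0.65,0.65]'

```text
time: 3.05
tcp_pos: [0.5783, 0.0353, 0.2327]
eef_rot: [[-0.466, 0.799, -0.381], [0.613, 0.602, 0.512], [0.639, 0.005, -0.77]]
force: [0.6, 0.4, 0.3]
opening: 0.348
```

```bash
python3 look.py w4 180 400 140 310; cat > sides.py <<'E'
from h import *
import sys
f=np.load(sys.argv[1]); im,d,p,R=f['im'],f['d'],f['p'],f['R']
P=wpoints(d,(p,R)); T=(P-p)@R; hsv=cv2.cvtColor(im,cv2.COLOR_RGB2HSV).astype(int)
wh=(hsv[...,1]<60)&(hsv[...,2]>150)&(d>0)
h=wh&(np.abs(T[...,1])<.0165)&(P[...,2]>.095)&(T[...,2]>.13); q=T[h]
print('head tool y',np.percentile(q[:,1],[.5,99.5]).round(4),'mid',(np.percentile(q[:,1],[.5,99.5]).mean()).round(4),'x',q[:,0].min().round(4),q[:,0].max().round(4),'z',np.percentile(q[:,2],[1,99]).round(4))
print(cv2.minAreaRect(P[h&(P[...,2]<.103)][:,:2].astype(np.float32)*1000))
for s in(-1,1):
    k=(d>0)&(T[...,2]>.15)&(T[...,2]<.182)&(T[...,1]*s>.0125)&(T[...,1]*s<.03)&(np.abs(T[...,0])<.012)&~h&(P[...,2]>.08); q=T[k]
    print(s,'inner y',np.percentile(q[:,1]*s,[1,5]).round(4)*s,'zmax',np.percentile(q[:,2],[95,99,100]).round(4))
E
python3 sides.py w4.npz;  python3 -c "
from h import *
p,R=tipgoal(.027,.008,40,back=.0); plan(p,R)"
```

```text
3.05 [0.5783 0.0353 0.2327] 0.3484652584606612 [0.62 0.42 0.27] [-0.491 -0.343 -0.012] [-0.059  0.735  0.212  1.539  0.511  0.734]
head tool y [-0.0128  0.0164] mid 0.0018 x -0.0097 0.0109 z [0.168  0.1768]
((511.6963195800781, 122.89065551757812), (23.578405380249023, 12.331199645996094), 36.90285873413086)
-1 inner y [-0.0148 -0.0149] zmax [0.1687 0.1721 0.1739]
1 inner y [0.0146 0.0147] zmax [0.1687 0.1717 0.1727]
1
[[-0.0033, -0.0004, 0.0072]] [[0.22, 0.32, 0.18]]
```

View pics/w4.png

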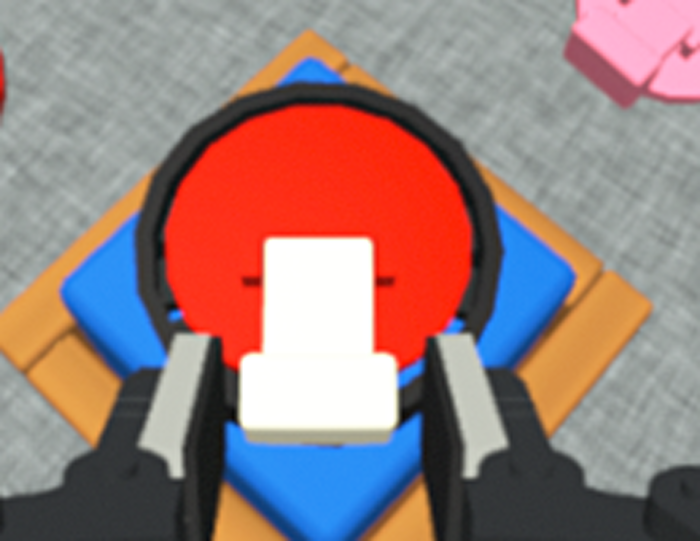

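Call:
step_arm --slide '[[-0.0033,-0.0004,0.004],[0,0,0.003],[0,0,0],[0,0,0]]' --twist '[[0.2,0.3,0.2],[0,0,0],[0,0,0],[0,0,0]]' --hand '[0.65,0.65,0.65,0.65]'

```text
time: 3.43
tcp_pos: [0.5775, 0.036, 0.2254]
eef_rot: [[-0.461, 0.8, -0.385], [0.613, 0.6, 0.514], [0.642, 0.001, -0.767]]
force: [0.9, -0.5, -0.1]
opening: 0.348
```

```bash
python3 look.py w5 180 400 140 310; python3 sides.py w5.npz;  python3 -c "
from h import *
p,R=tipgoal(.027,.008,40,back=.0); plan(p,R)"
```

```text
3.4333 [0.5775 0.036  0.2254] 0.34805244479046527 [ 0.85 -0.5  -0.1 ] [-0.462 -0.369  0.035] [-0.059  0.742  0.203  1.528  0.512  0.735]
head tool y [-0.012   0.0163] mid 0.0021 x -0.009 0.0112 z [0.162  0.1702]
((512.0319213867188, 122.76475524902344), (23.952295303344727, 12.188618659973145), 36.354610443115234)
-1 inner y [-0.0143 -0.0149] zmax [0.1709 0.1815 0.182 ]
1 inner y [0.0137 0.0147] zmax [0.1717 0.1813 0.182 ]
1
[[0.0006, -0.0001, 0.0009]] [[0.1, 0.06, -0.04]]
```

View pics/w5.png

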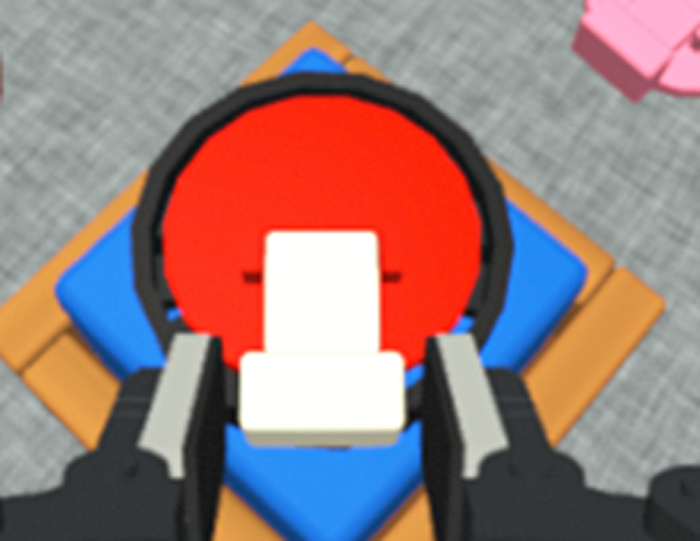

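Call:
step_arm --slide '[[0,0,0.0005],[0,0,0],[0,0,0],[0,0,0]]' --twist '[[0,0,0],[0,0,0],[0,0,0],[0,0,0]]' --hand '[0.68,0.7,0.71,0.73]'

```text
time: 3.82
tcp_pos: [0.5773, 0.0361, 0.2249]
eef_rot: [[-0.461, 0.8, -0.385], [0.613, 0.6, 0.514], [0.642, 0.001, -0.767]]
force: [0.0, -1.1, -0.2]
opening: 0.273
```

Call:
step_arm --slide '[[0,0,0],[0,0,0],[0,0,0]]' --twist '[[0,0,0],[0,0,0],[0,0,0]]' --hand '[0.78,0.9,1.0]'

```text
time: 4.07
tcp_pos: [0.5773, 0.0361, 0.2251]
eef_rot: [[-0.461, 0.8, -0.385], [0.613, 0.6, 0.514], [0.642, 0.001, -0.767]]
force: [-0.2, -1.0, 0.1]
opening: 0.255
```

```bash
python3 look.py w6 180 400 140 310
```

```text
4.0667 [0.5773 0.0361 0.2251] 0.25472145487413905 [-0.18 -0.98  0.07] [-0.489 -0.278  0.023] [-0.058  0.741  0.202  1.527  0.512  0.736]
```

View pics/w6.png

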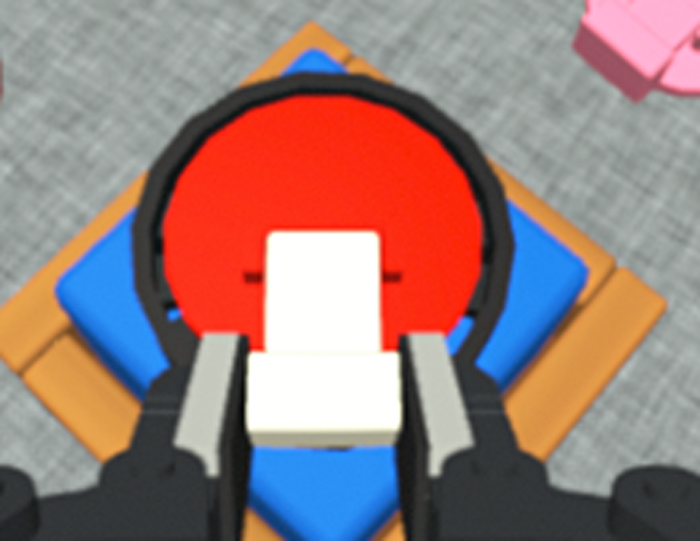

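```bash
python3 - <<'E'
from h import *
f=np.load('w6.npz'); p,R=f['p'],f['R']; P=wpoints(f['d'],(p,R)); T=(P-p)@R
for u,v in [(259.6,226.5),(303.5,226.5),(281,226)]:
    o,D,_=wray(np.array(u),np.array(v),(p,R)); 
    for z in (.083,.087): q=o+D*((z-o[2])/D[2]); print(u,v,z,q.round(4),((q-p)@R).round(4))
t,A=setup(); pin=A+.005*t+np.array([0,0,.004]); print('pin model',pin,((pin-p)@R).round(4)); hc=A+.031*t+np.array([0,0,.009]); print('head model tool',((hc-p)@R).round(4))
hsv=cv2.cvtColor(f['im'],cv2.COLOR_RGB2HSV).astype(int)
wh=(hsv[...,1]<60)&(hsv[...,2]>200)&(np.abs(T[...,1])<.0105)&(T[...,2]>.14)&(P[...,2]>.095)&(P[...,2]<.103)
q=T[wh]; print('head top in tool', q.min(0),q.max(0), q.mean(0)); print(P[wh].mean(0))
q=P[wh]; r=(q-A)@t; print('r range',np.percentile(r,[1,99]))
pl=(hsv[...,1]<60)&(hsv[...,2]>200)&(np.abs(T[...,1])<.0095)&(P[...,2]<.092)&(P[...,2]>.086); q=P[pl]; r=(q-A)@t; print('plate r',np.percentile(r,[1,99]),np.median(q[:,2]))
E
```

```text
259.6 226.5 0.083 [0.4885 0.1352 0.083 ] [ 0.0104 -0.0116  0.194 ]
259.6 226.5 0.087 [0.4896 0.1342 0.087 ] [ 0.0119 -0.0113  0.19  ]
303.5 226.5 0.083 [0.5073 0.1493 0.083 ] [0.0104 0.0119 0.194 ]
303.5 226.5 0.087 [0.508  0.1479 0.087 ] [0.0119 0.0116 0.19  ]
281 226 0.083 [0.4975 0.1423 0.083 ] [ 0.0106 -0.0002  0.1942]
281 226 0.087 [0.4984 0.1411 0.087 ] [ 0.0121 -0.0002  0.1902]
pin model [0.49585281 0.14416452 0.087     ] [ 0.0151 -0.0003  0.1927]
head model tool [-0.0016 -0.0003  0.1722]
head top in tool [-0.00290417 -0.01045811  0.16150387] [0.0077874  0.01049502 0.1706192 ] [ 2.78520140e-03 -5.74386447e-05  1.65643558e-01]
[0.51219737 0.12284861 0.09985191]
r range [0.02593158 0.03736754]
plate r [0.00335175 0.02289099] 0.09002999587752566
```

Call:
step_arm --slide '[[0.005,0,-0.0003],[0.005,0,-0.0003],[0.005,0,-0.0003],[0.005,0,-0.0003]]' --twist '[[0,-1.5,0],[0,-1.5,0],[0,-1.5,0],[0,-1.5,0]]' --hand '[1,1,1,1]'

```text
time: 4.45
tcp_pos: [0.5676, 0.0487, 0.2384]
eef_rot: [[-0.499, 0.801, -0.331], [0.667, 0.599, 0.443], [0.553, -0.0, -0.833]]
force: [-1.8, -1.2, 2.1]
opening: 0.255
```

```bash
cat > pin.py <<'E'
from h import *
import sys
f=np.load('w6.npz'); p0,R0=f['p'],f['R']; C=np.array([.0148,-.0003,.192]); pin=p0+R0@C
if __name__=='__main__':
    s=state(); p,R=s['tcp_pos'],s['eef_rot']; t,A=setup()
    rv=np.degrees(Ro.from_matrix(R0.T@R).as_rotvec())
    print('t',s['time'],'F',s['force'].round(2),'M',s['ft_torque'].round(2),'op',s['opening'].round(4)); print('rot(tool0)',rv.round(2))
    e=p+R@C-pin; print('pin drift mm r,lat,z',(1e3*e@t).round(2),(1e3*e@R0[:,1]).round(2),(1e3*e[2]).round(2))
    g=float(sys.argv[1]); # goal rot about y
    Rg=R0@Ro.from_rotvec([0,np.radians(g),0]).as_matrix(); pg=pin-Rg@C
    plan(pg,Rg,n=int(sys.argv[2]))
E
python3 pin.py -18 8
```

```text
Traceback (most recent call last):
  File "pin.py", line 7, in <module>
    print('t',s['time'],'F',s['force'].round(2),'M',s['ft_torque'].round(2),'op',s['opening'].round(4)); print('rot(tool0)',rv.round(2))
                                                                                 ^^^^^^^^^^^^^^^^^^
AttributeError: 'float' object has no attribute 'round'
```

```bash
sed -i "s/s\['opening'\].round(4)/round(s['opening'],4)/" pin.py; python3 pin.py -22 8
```

```text
t 4.45 F [-1.84 -1.2   2.07] M [-0.2   0.21  0.27] op 0.2547
rot(tool0) [-0.02 -6.37  0.12]
pin drift mm r,lat,z 0.17 -0.07 -0.73
8
[[0.0066, 0.0, 0.0003], [0.0066, 0.0, 0.0001], [0.0066, 0.0, -0.0001], [0.0066, 0.0, -0.0004], [0.0066, 0.0, -0.0006], [0.0066, 0.0, -0.0008], [0.0065, 0.0, -0.001], [0.0065, 0.0, -0.0012]] [[-0.0, -1.95, -0.02], [-0.0, -1.95, -0.02], [-0.0, -1.95, -0.02], [-0.0, -1.95, -0.02], [-0.0, -1.95, -0.02], [-0.0, -1.95, -0.02], [-0.0, -1.95, -0.02], [-0.0, -1.95, -0.02]]
```

```bash
python3 - <<'E'
s=open('pin.py').read()
i=s.index('    Rg=')
s=s[:i]+'''    k=int(sys.argv[2]); cur=-Ro.from_matrix(R.T@R0).as_rotvec()[1]; d=(np.radians(g)-cur)/k
    Rd=Ro.from_rotvec([0,d,0]).as_matrix()
    print('row twist y',np.degrees(d).round(2),'slide',(C-Rd@C).round(5),'one-off corr',(R.T@-e).round(4), 'rot corr deg xz',(-rv[[0,2]]).round(2))
'''
open('pin.py','w').write(s)
E
python3 pin.py -22 8
```

```text
t 4.45 F [-1.84 -1.2   2.07] M [-0.2   0.21  0.27] op 0.2547
rot(tool0) [-0.02 -6.37  0.12]
pin drift mm r,lat,z 0.17 -0.07 -0.73
row twist y -1.95 slide [ 0.00655  0.      -0.00039] one-off corr [ 0.0005  0.0001 -0.0005] rot corr deg xz [ 0.02 -0.12]
```

Call:
step_arm --slide '[[0.0069,0,-0.0007],[0.0069,0,-0.0006],[0.0067,0,-0.0005],[0.0067,0,-0.0005],[0.0067,0,-0.0005],[0.0067,0,-0.0005]]' --twist '[[0,-2,0],[0,-2,0],[0,-2,0],[0,-2,0],[0,-2,0],[0,-2,0]]' --hand '[1,1,1,1,1,1]'

```text
time: 4.95
tcp_pos: [0.5441, 0.0791, 0.2634]
eef_rot: [[-0.561, 0.801, -0.206], [0.751, 0.598, 0.279], [0.347, 0.002, -0.938]]
force: [-1.0, 1.3, -7.0]
opening: 0.254
```

```bash
python3 pin.py -34 8
```

```text
t 4.95 F [-1.05  1.3  -7.03] M [-0.46 -0.44  0.01] op 0.2541
rot(tool0) [ -0.15 -19.61   0.1 ]
pin drift mm r,lat,z -0.32 -0.21 1.09
row twist y -1.8 slide [ 0.00603 -0.      -0.00037] one-off corr [-0.0007  0.0002  0.0009] rot corr deg xz [ 0.15 -0.1 ]
```

Call:
step_arm --slide '[[-0.0004,0,0.0006],[0.0047,0,-0.0002],[0.0049,0,-0.0003],[0.005,0,-0.0003]]' --twist '[[0,0,0],[0,-1.5,0],[0,-1.5,0],[0,-1.5,0]]' --hand '[1,1,1,1]'

```text
time: 5.28
tcp_pos: [0.5347, 0.0913, 0.2693]
eef_rot: [[-0.578, 0.801, -0.154], [0.773, 0.598, 0.213], [0.263, 0.004, -0.965]]
force: [-0.4, 1.6, -3.8]
opening: 0.255
```

```bash
python3 pin.py -34 6
```

```text
t 5.2833 F [-0.37  1.6  -3.78] M [-0.09 -0.15 -0.05] op 0.255
rot(tool0) [ -0.24 -24.69   0.06]
pin drift mm r,lat,z 0.07 -0.1 0.62
row twist y -1.55 slide [ 0.0052  -0.      -0.00033] one-off corr [-0.0001  0.0001  0.0006] rot corr deg xz [ 0.24 -0.06]
```

Call:
step_arm --slide '[[0.005,0,0.0001],[0.005,0,-0.0001],[0.005,0,-0.0003],[0.005,0,-0.0003],[0.005,0,-0.0003]]' --twist '[[0.1,-1.5,0],[0,-1.5,0],[0,-1.5,0],[0,-1.5,0],[0,-1.5,0]]' --hand '[1,1,1,1,1]'

```text
time: 5.7
tcp_pos: [0.5188, 0.1127, 0.2766]
eef_rot: [[-0.594, 0.802, -0.069], [0.796, 0.598, 0.099], [0.121, 0.004, -0.993]]
force: [-1.7, 0.2, -0.9]
opening: 0.251
```

```bash
python3 pin.py -42 6
```

```text
t 5.7 F [-1.72  0.17 -0.92] M [-0.01  0.   -0.01] op 0.2508
rot(tool0) [ -0.23 -32.99   0.11]
pin drift mm r,lat,z 0.25 -0.1 0.39
row twist y -1.5 slide [ 0.00504  0.      -0.00032] one-off corr [0.0002 0.0001 0.0004] rot corr deg xz [ 0.23 -0.11]
```

Call:
step_arm --slide '[[0.0051,0,0],[0.005,0,-0.0002],[0.005,0,-0.0003],[0.005,0,-0.0003],[0.005,0,-0.0003],[0.005,0,-0.0003]]' --twist '[[0.1,-1.5,0],[0,-1.5,0],[0,-1.5,0],[0,-1.5,0],[0,-1.5,0],[0,-1.5,0]]' --hand '[1,1,1,1,1,1]'

```text
time: 6.2
tcp_pos: [0.4987, 0.1395, 0.2805]
eef_rot: [[-0.597, 0.802, 0.035], [0.801, 0.598, -0.04], [-0.053, 0.004, -0.999]]
force: [0.1, -0.5, -2.0]
opening: 0.256
```

```bash
python3 pin.py -52 6; python3 look.py w7 180 400 140 310
```

```text
t 6.2 F [ 0.06 -0.49 -2.04] M [ 0.13  0.11 -0.05] op 0.2561
rot(tool0) [ -0.24 -42.98   0.12]
pin drift mm r,lat,z 0.14 -0.13 0.65
row twist y -1.5 slide [ 0.00504 -0.      -0.00032] one-off corr [0.0002 0.0001 0.0006] rot corr deg xz [ 0.24 -0.12]
6.2 [0.4987 0.1395 0.2805] 0.25613030692081135 [ 0.06 -0.49 -2.04] [ 0.128  0.108 -0.053] [ 0.286  0.294 -0.25   1.005 -0.049  1.216]
```

View pics/w7.png

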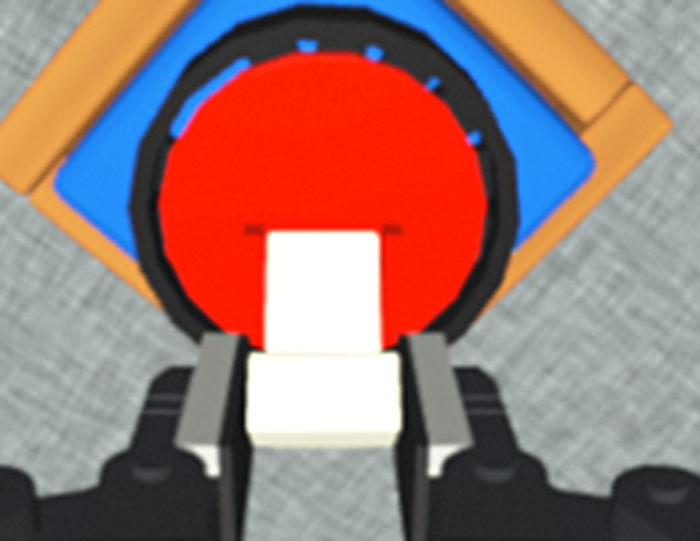

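The tab turns rigidly with the gripper: the head is unmoved between the pads at crop (323,390) and the tab is up about 43°. Continuing.

Call:
step_arm --slide '[[0.0052,0,0],[0.005,0,-0.0001],[0.005,0,-0.0002],[0.005,0,-0.0002],[0.005,0,-0.0003],[0.005,0,-0.0003]]' --twist '[[0.1,-1.5,0],[0.1,-1.5,0],[0,-1.5,0],[0,-1.5,0],[0,-1.5,0],[0,-1.5,0]]' --hand '[1,1,1,1,1,1]'

```text
time: 6.75
tcp_pos: [0.4794, 0.1656, 0.2787]
eef_rot: [[-0.582, 0.802, 0.135], [0.783, 0.598, -0.175], [-0.22, 0.004, -0.975]]
force: [-0.5, 0.3, -2.1]
opening: 0.251
```

```bash
python3 pin.py -62 6
```

```text
t 6.75 F [-0.46  0.26 -2.11] M [ 0.29  0.25 -0.04] op 0.2513
rot(tool0) [ -0.22 -52.67   0.16]
pin drift mm r,lat,z 0.16 -0.07 0.79
row twist y -1.56 slide [ 0.00522 -0.      -0.00033] one-off corr [0.0003 0.0001 0.0007] rot corr deg xz [ 0.22 -0.16]
```

Call:
step_arm --slide '[[0.0053,0,0.0001],[0.005,0,-0.0001],[0.005,0,-0.0002],[0.005,0,-0.0002],[0.005,0,-0.0003],[0.005,0,-0.0003],[0.005,0,-0.0003]]' --twist '[[0.1,-1.5,0],[0.1,-1.5,0],[0,-1.5,0],[0,-1.5,0],[0,-1.5,0],[0,-1.5,0],[0,-1.5,0]]' --hand '[1,1,1,1,1,1,1]'

```text
time: 7.33
tcp_pos: [0.4575, 0.1948, 0.2699]
eef_rot: [[-0.544, 0.802, 0.245], [0.735, 0.597, -0.323], [-0.405, 0.004, -0.914]]
force: [-0.1, 0.3, -2.4]
opening: 0.255
```

```bash
python3 pin.py -74 6
```

```text
t 7.3333 F [-0.1   0.32 -2.42] M [0.53 0.36 0.01] op 0.255
rot(tool0) [ -0.25 -63.83   0.23]
pin drift mm r,lat,z 0.01 -0.1 0.95
row twist y -1.7 slide [ 0.00569 -0.      -0.00035] one-off corr [0.0004 0.0001 0.0009] rot corr deg xz [ 0.25 -0.23]
```

Call:
step_arm --slide '[[0.0053,0,0.0002],[0.0051,0,0.0001],[0.005,0,0],[0.005,0,-0.0002],[0.005,0,-0.0003],[0.005,0,-0.0003],[0.005,0,-0.0003],[0.005,0,-0.0003]]' --twist '[[0.1,-1.5,0],[0.1,-1.5,0],[0,-1.5,0],[0,-1.5,0],[0,-1.5,0],[0,-1.5,0],[0,-1.5,0],[0,-1.5,0]]' --hand '[1,1,1,1,1,1,1,1]'

```text
time: 8.0
tcp_pos: [0.4344, 0.2255, 0.2514]
eef_rot: [[-0.476, 0.803, 0.36], [0.647, 0.596, -0.476], [-0.596, 0.006, -0.803]]
force: [-0.2, -0.5, -2.9]
opening: 0.254
```

```bash
python3 pin.py -88 6
```

```text
t 8.0 F [-0.16 -0.51 -2.86] M [0.65 0.49 0.04] op 0.2538
rot(tool0) [ -0.35 -76.55   0.3 ]
pin drift mm r,lat,z -0.05 -0.09 1.13
row twist y -1.91 slide [ 0.0064  -0.      -0.00039] one-off corr [0.0006 0.0001 0.0009] rot corr deg xz [ 0.35 -0.3 ]
```

Call:
step_arm --slide '[[0.0053,0,0.0003],[0.0052,0,0.0002],[0.0051,0,0],[0.005,0,-0.0002],[0.005,0,-0.0003],[0.005,0,-0.0003],[0.005,0,-0.0003],[0,0,0]]' --twist '[[0.1,-1.5,0],[0.1,-1.5,0],[0.1,-1.5,0],[0,-1.5,0],[0,-1.5,0],[0,-1.5,0],[0,-1.5,0],[0,0,0]]' --hand '[1,1,1,1,1,1,1,1]'

```text
time: 8.67
tcp_pos: [0.4166, 0.2498, 0.2282]
eef_rot: [[-0.396, 0.803, 0.445], [0.542, 0.596, -0.592], [-0.741, 0.007, -0.671]]
force: [0.2, -0.5, 1.1]
opening: 0.254
```

```bash
python3 pin.py -89 6; python3 look.py w8 180 400 140 310; python3 - <<'E'
from h import *
im,d=get_image('scene'); save('s8',cv2.resize(im[80:260,220:420],None,fx=3.5,fy=3.3,interpolation=cv2.INTER_CUBIC))
E
```

```text
t 8.6667 F [ 0.2  -0.5   1.13] M [ 0.08  0.27 -0.09] op 0.2535
rot(tool0) [ -0.36 -87.75   0.4 ]
pin drift mm r,lat,z -0.43 -0.14 0.93
row twist y -0.21 slide [ 7.e-04  0.e+00 -5.e-05] one-off corr [0.0004 0.0001 0.0009] rot corr deg xz [ 0.36 -0.4 ]
8.6667 [0.4166 0.2498 0.2282] 0.25350970225095465 [ 0.2  -0.5   1.13] [ 0.083  0.275 -0.094] [ 0.757  0.379 -0.412  0.904 -0.828  1.748]
```

View pics/w8.png

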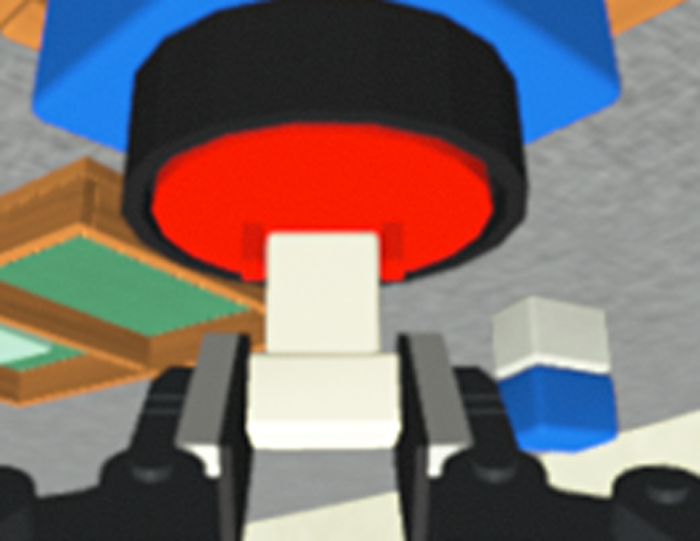

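View pics/s8.png

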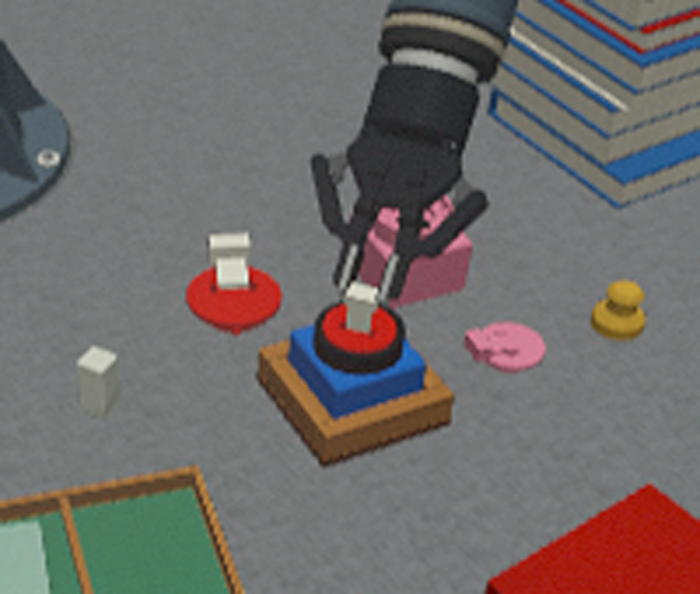

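The wrist view shows the tab upright, with the head at crop (323,400) and the cap still flush. The scene view agrees, with the tab standing at (362,305). Next I'll release, back off and re-grip from above.

Call:
step_arm --slide '[[0,0,0],[0,0,0],[0,0,0],[0,0,-0.01],[0,0,-0.02],[0,0,-0.02]]' --twist '[[0,0,0],[0,0,0],[0,0,0],[0,0,0],[0,0,0],[0,0,0]]' --hand '[0.7,0.6,0.5,0.5,0.5,0.5]'

```text
time: 9.27
tcp_pos: [0.3954, 0.2767, 0.2632]
eef_rot: [[-0.395, 0.806, 0.44], [0.548, 0.591, -0.592], [-0.737, 0.008, -0.675]]
force: [-0.4, 0.8, -0.6]
opening: 0.503
```

```bash
python3 - <<'E'
from h import *
t,A=setup(); A=A+.0006*t; A[2]=.083
print(A, state()['tcp_pos'],state()['force'])
g=A+np.array([0,0,.022+.06+.175])
plan(g,tilt(0))
E
```

```text
[0.49320482 0.14767852 0.083     ] [0.39540017 0.27667641 0.26321701] [-0.42679378  0.76401835 -0.5835656 ]
7
[[-0.0237, 0.0005, 0.0096], [-0.0247, 0.0004, 0.0068], [-0.0253, 0.0004, 0.0038], [-0.0256, 0.0003, 0.0008], [-0.0255, 0.0002, -0.0022], [-0.0251, 0.0002, -0.0052], [-0.0243, 0.0001, -0.0082]] [[0.01, 6.79, -0.13], [0.01, 6.79, -0.13], [0.01, 6.79, -0.13], [0.01, 6.79, -0.13], [0.01, 6.79, -0.13], [0.01, 6.79, -0.13], [0.01, 6.79, -0.13]]
```

Call:
step_arm --slide '[[-0.024,0.0005,0.007],[-0.025,0.0005,0.006],[-0.025,0.0005,0.004],[-0.0255,0,0.001],[-0.0255,0,-0.002],[-0.025,0,-0.005],[-0.024,0,-0.008],[0,0,0]]' --twist '[[0,6.8,-0.1],[0,6.8,-0.1],[0,6.8,-0.1],[0,6.8,-0.1],[0,6.8,-0.1],[0,6.8,-0.1],[0,6.8,-0.1],[0,0,0]]' --hand '[0.5,0.5,0.5,0.5,0.5,0.5,0.5,0.5]'

```text
time: 9.93
tcp_pos: [0.4944, 0.1486, 0.3501]
eef_rot: [[-0.612, 0.791, -0.002], [0.79, 0.611, 0.045], [0.037, 0.026, -0.999]]
force: [1.2, -0.9, 0.6]
opening: 0.501
```

```bash
python3 look.py w9 120 440 100 340; cat > up.py <<'E'
from h import *
import sys
f=np.load(sys.argv[1]); im,d,p,R=f['im'],f['d'],f['p'],f['R']
P=wpoints(d,(p,R)); T=(P-p)@R; hsv=cv2.cvtColor(im,cv2.COLOR_RGB2HSV).astype(int)
c=np.array([.4932,.1477]); near=(np.hypot(P[...,0]-c[0],P[...,1]-c[1])<.04)&(d>0)
wh=(hsv[...,1]<60)&(hsv[...,2]>140)&near&(T[...,2]>.19)
top=wh&(P[...,2]>np.percentile(P[wh][:,2],97)-.003)
q=P[top]; r=cv2.minAreaRect(q[:,:2].astype(np.float32)*1000); print('head top',top.sum(),np.median(q[:,2]).round(4),r)
tq=T[top]; print('tool xy range',tq.min(0).round(4),tq.max(0).round(4),'mid',((tq.min(0)+tq.max(0))/2).round(4))
red=((hsv[...,0]<8)|(hsv[...,0]>172))&(hsv[...,1]>160)&(hsv[...,2]>110)&near
q=P[red]; print('cap top z',np.median(q[:,2]).round(4),cv2.minEnclosingCircle(q[:,:2].astype(np.float32)*1000))
E
python3 up.py w9.npz
```

```text
9.9333 [0.4944 0.1486 0.3501] 0.5009984315803099 [ 1.15 -0.85  0.56] [-0.051 -0.049 -0.013] [ 0.28   0.256 -0.117  1.187  0.044  1.193]
head top 755 0.1195 ((493.5766296386719, 147.4932403564453), (23.279014587402344, 15.044699668884277), 36.79916763305664)
tool xy range [-0.0164 -0.0191  0.2285] [-0.0012  0.0043  0.2326] mid [-0.0088 -0.0074  0.2305]
cap top z 0.0835 ((494.38299560546875, 146.1437530517578), 29.393733978271484)
```

View pics/w9.png

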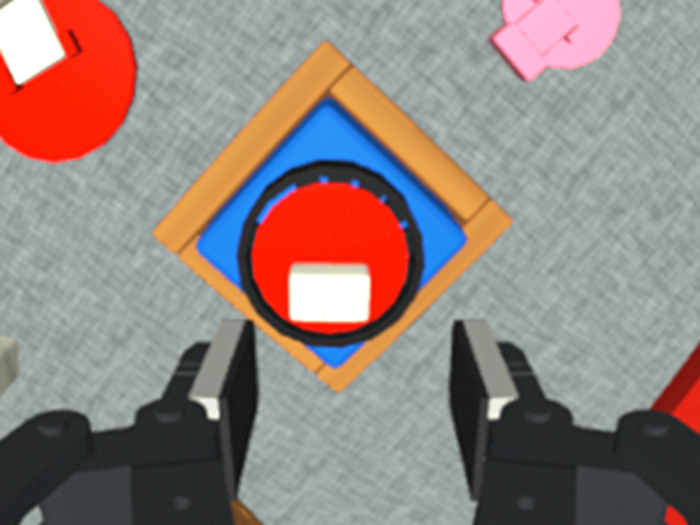

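Re-measured: the head is upright, its top at z=0.1195 and centred at (0.4936, 0.1475), and the cap is flush.

```bash
python3 - <<'E'
from h import *
plan(np.array([.4936,.1475,.305]),tilt(0),n=3)
E
```

```text
3
[[-0.001, -0.0008, 0.0147], [-0.0009, -0.0007, 0.0147], [-0.0007, -0.0006, 0.0147]] [[0.46, -0.61, 0.24], [0.46, -0.61, 0.24], [0.46, -0.61, 0.24]]
```

Call:
step_arm --slide '[[-0.001,-0.0008,0.0145],[-0.001,-0.0007,0.0145],[-0.0007,-0.0006,0.0145],[0,0,0]]' --twist '[[0.5,-0.6,0.2],[0.5,-0.6,0.2],[0.5,-0.6,0.2],[0,0,0]]' --hand '[0.5,0.5,0.6,0.62]'

```text
time: 10.32
tcp_pos: [0.4929, 0.1478, 0.3041]
eef_rot: [[-0.602, 0.799, 0.005], [0.799, 0.602, -0.01], [-0.011, -0.002, -1.0]]
force: [-0.0, -0.5, -1.4]
opening: 0.38
```

```bash
python3 look.py w10 180 400 140 310; python3 up.py w10.npz; python3 - <<'E'
from h import *
plan(np.array([.4936,.1475,.28]),tilt(0),n=3)
E
```

```text
10.3167 [0.4929 0.1478 0.3041] 0.3804759327190297 [-0.04 -0.54 -1.43] [0.049 0.055 0.055] [ 0.294  0.282 -0.202  1.084 -0.011  1.22 ]
head top 89 0.1125 ((488.8591003417969, 153.0684814453125), (22.25095558166504, 1.18007230758667), 37.56048583984375)
tool xy range [ 0.008  -0.0109  0.1901] [0.0092 0.0113 0.1932] mid [0.0086 0.0002 0.1916]
cap top z 0.0834 ((494.3442077636719, 146.227294921875), 29.50385856628418)
3
[[-0.0002, 0.0, 0.0085], [-0.0002, 0.0, 0.0085], [-0.0002, 0.0, 0.0085]] [[-0.0, 0.2, 0.0], [-0.0, 0.2, 0.0], [-0.0, 0.2, 0.0]]
```

View pics/w10.png

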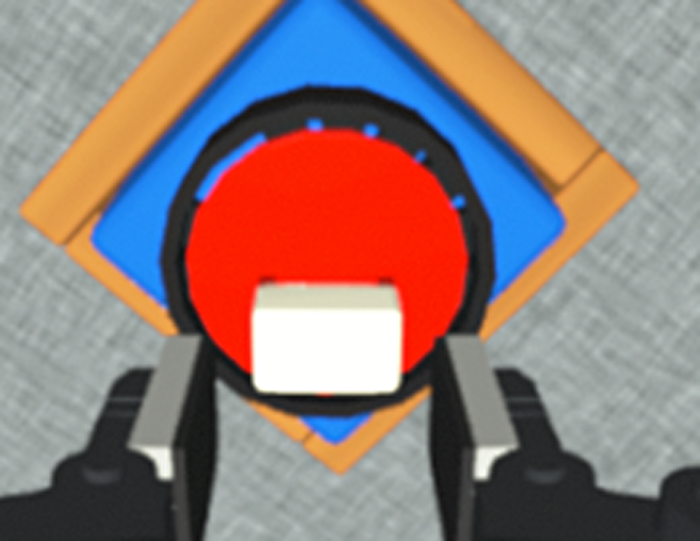

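Call:
step_arm --slide '[[-0.0002,0.0001,0.0085],[-0.0002,0.0001,0.0085],[-0.0002,0.0001,0.007],[0,0,0],[0,0,0]]' --twist '[[0,0.2,0],[0,0.2,0],[0,0.2,0],[0,0,0],[0,0,0]]' --hand '[0.63,0.65,0.65,0.65,0.68]'

```text
time: 10.78
tcp_pos: [0.4932, 0.1497, 0.2809]
eef_rot: [[-0.605, 0.797, 0.003], [0.797, 0.605, 0.001], [-0.001, 0.003, -1.0]]
force: [-1.0, -0.3, 0.0]
opening: 0.322
```

```bash
python3 look.py w11 180 400 140 310;  python3 - <<'E'
from h import *
plan(np.array([.4936,.1475,.28]),tilt(0),n=1)
E
```

```text
10.7833 [0.4932 0.1497 0.2809] 0.3216095926121557 [-1.04 -0.34  0.01] [-0.032 -0.026 -0.023] [ 0.295  0.299 -0.24   1.028 -0.     1.216]
1
[[-0.0019, -0.001, 0.0009]] [[0.14, 0.07, 0.2]]
```

View pics/w11.png

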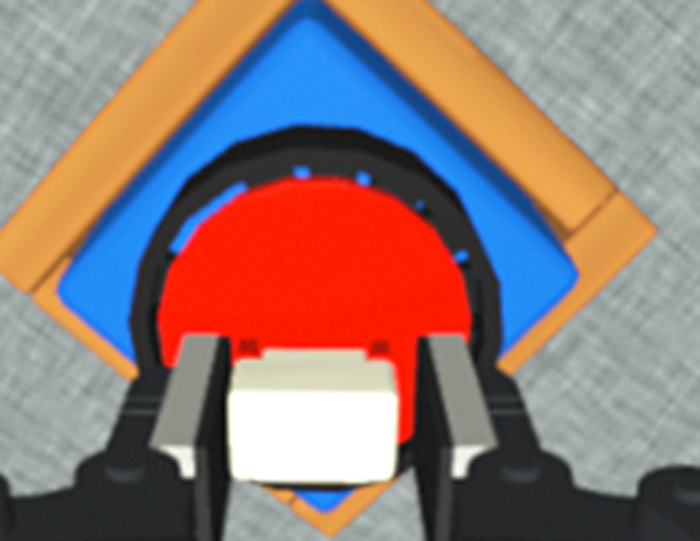

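Call:
step_arm --slide '[[-0.0019,-0.001,0.0006],[0,0,0],[0,0,0]]' --twist '[[0.1,0,0.2],[0,0,0],[0,0,0]]' --hand '[0.68,0.68,0.69]'

```text
time: 11.08
tcp_pos: [0.4939, 0.1473, 0.281]
eef_rot: [[-0.601, 0.799, 0.002], [0.799, 0.601, -0.0], [-0.002, 0.002, -1.0]]
force: [-0.2, 0.2, -0.2]
opening: 0.312
```

```bash
python3 look.py w12 180 400 140 310;  python3 - <<'E'
from h import *
plan(np.array([.4936,.1475,.28]),tilt(0),n=1)
E
```

```text
11.0833 [0.4939 0.1473 0.281 ] 0.31162482306345113 [-0.22  0.18 -0.21] [-0.075  0.028 -0.006] [ 2.900e-01  3.000e-01 -2.400e-01  1.029e+00 -1.000e-03  1.216e+00]
1
[[0.0004, -0.0001, 0.001]] [[0.09, 0.1, -0.04]]
```

View pics/w12.png

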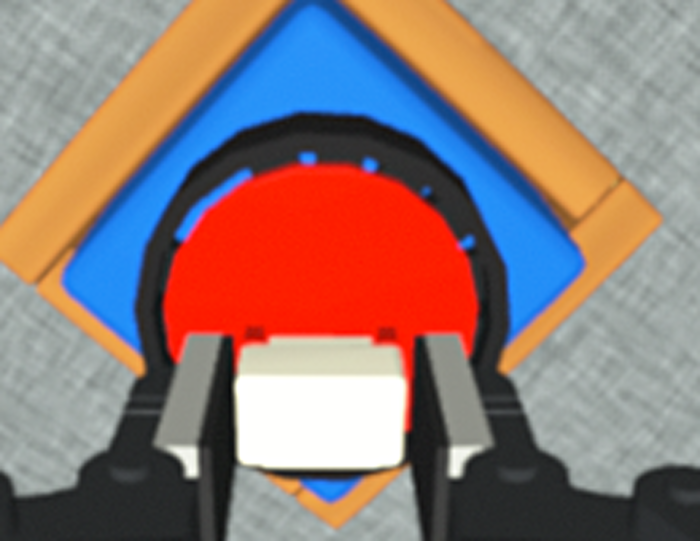

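Call:
step_arm --slide '[[0,0,0],[0,0,0],[0,0,0],[0,0,0],[0,0,0],[0,0,0]]' --twist '[[0,0,0],[0,0,0],[0,0,0],[0,0,0],[0,0,0],[0,0,0]]' --hand '[0.71,0.73,0.75,0.8,0.9,1.0]'

```text
time: 11.63
tcp_pos: [0.4938, 0.1471, 0.2814]
eef_rot: [[-0.601, 0.799, 0.002], [0.799, 0.601, -0.0], [-0.002, 0.002, -1.0]]
force: [-0.9, -0.2, 1.0]
opening: 0.258
```

```bash
python3 look.py w13 180 400 140 310
```

```text
11.6333 [0.4938 0.1471 0.2814] 0.2584159966764407 [-0.85 -0.2   1.03] [-0.056  0.114 -0.014] [ 2.900e-01  2.990e-01 -2.390e-01  1.030e+00 -1.000e-03  1.216e+00]
```

View pics/w13.png

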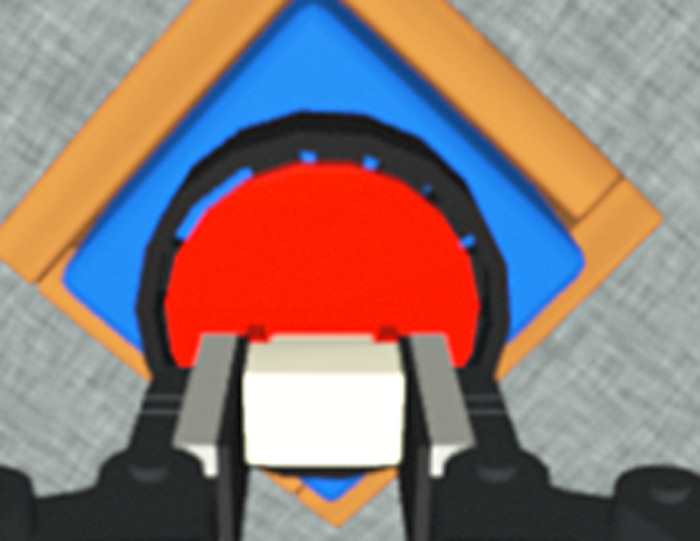

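Call:
step_arm --slide '[[0,0,-0.0004],[0,0,-0.0003],[0,0,0]]' --twist '[[0,0,0],[0,0,0],[0,0,0]]' --hand '[1,1,1]'

```text
time: 11.93
tcp_pos: [0.4938, 0.1471, 0.2816]
eef_rot: [[-0.601, 0.799, 0.002], [0.799, 0.601, -0.001], [-0.002, 0.001, -1.0]]
force: [0.9, -0.0, -2.2]
opening: 0.259
```

```bash
cat > st.py <<'E'
from h import *
s=state(); f=np.load('w13.npz'); R0=f['R']; p=s['tcp_pos']
print('t',s['time'],'dp mm',(1e3*(p-f['p'])).round(2),'F',s['force'].round(2),'M',s['ft_torque'].round(3),'rot world deg',np.degrees(Ro.from_matrix(s['eef_rot']@R0.T).as_rotvec()).round(2),'op',round(s['opening'],4),'q6',s['qpos'][5].round(3))
print('corr to axis (tool)',(s['eef_rot'].T@(np.array([.4937,.1473,p[2]])-p)).round(4))
E
python3 st.py
```

```text
t 11.9333 dp mm [-0.03  0.02  0.19] F [ 0.88 -0.04 -2.22] M [-0.005 -0.192  0.009] rot world deg [-0.01  0.03  0.  ] op 0.2587 q6 1.216
corr to axis (tool) [ 0.0002  0.     -0.    ]
```

Call:
step_arm --slide '[[0,0,0],[0,0,0],[0,0,0],[0,0,0]]' --twist '[[0,0,-1.5],[0,0,-2],[0,0,-2],[0,0,-2]]' --hand '[1,1,1,1]'

```text
time: 12.27
tcp_pos: [0.4941, 0.1473, 0.2817]
eef_rot: [[-0.703, 0.711, 0.002], [0.711, 0.703, -0.0], [-0.002, 0.002, -1.0]]
force: [-0.3, 0.3, -2.7]
opening: 0.256
```

```bash
python3 st.py
```

```text
t 12.2667 dp mm [0.28 0.17 0.27] F [-0.34  0.25 -2.71] M [ 0.075 -0.132 -0.094] rot world deg [-0.  -0.   7.7] op 0.2564 q6 1.081
corr to axis (tool) [ 0.0003 -0.0003 -0.    ]
```

Call:
step_arm --slide '[[0.0003,-0.0003,0],[0,0,0],[0,0,0],[0,0,-0.0001]]' --twist '[[0,0,-2],[0,0,-2],[0,0,-2],[0,0,-2]]' --hand '[1,1,1,1]'

```text
time: 12.6
tcp_pos: [0.494, 0.1474, 0.2816]
eef_rot: [[-0.799, 0.601, 0.003], [0.601, 0.799, 0.0], [-0.002, 0.002, -1.0]]
force: [0.7, 0.4, -4.2]
opening: 0.259
```

```bash
python3 st.py
```

```text
t 12.6 dp mm [0.15 0.29 0.23] F [ 0.71  0.35 -4.22] M [ 0.144 -0.138 -0.171] rot world deg [-0.   -0.03 16.09] op 0.259 q6 0.935
corr to axis (tool) [ 0.0002 -0.0003 -0.    ]
```

Call:
step_arm --slide '[[0.0002,-0.0003,0],[0,0,0],[0,0,0],[0,0,0]]' --twist '[[0,0,-2],[0,0,-2],[0,0,-2],[0,0,-2]]' --hand '[1,1,1,1]'

```text
time: 12.93
tcp_pos: [0.494, 0.1475, 0.2816]
eef_rot: [[-0.878, 0.478, 0.003], [0.478, 0.878, 0.001], [-0.002, 0.002, -1.0]]
force: [-0.1, 1.2, -2.8]
opening: 0.26
```

```bash
python3 st.py
```

```text
t 12.9333 dp mm [0.12 0.38 0.13] F [-0.12  1.2  -2.79] M [ 0.167 -0.075 -0.153] rot world deg [ 1.000e-02 -6.000e-02  2.448e+01] op 0.2604 q6 0.789
corr to axis (tool) [ 0.0001 -0.0003 -0.    ]
```

Call:
step_arm --slide '[[0.0001,-0.0003,-0.0001],[0,0,0],[0,0,0],[0,0,-0.0001]]' --twist '[[0,0,-2],[0,0,-2],[0,0,-2],[0,0,-2]]' --hand '[1,1,1,1]'

```text
time: 13.27
tcp_pos: [0.4941, 0.1477, 0.2819]
eef_rot: [[-0.939, 0.345, 0.004], [0.345, 0.939, 0.003], [-0.003, 0.004, -1.0]]
force: [0.9, 1.7, 0.4]
opening: 0.26
```

```bash
python3 st.py
```

```text
t 13.2667 dp mm [0.23 0.59 0.48] F [0.93 1.7  0.45] M [ 0.278 -0.163 -0.06 ] rot world deg [ 0.06 -0.13 32.89] op 0.2605 q6 0.642
corr to axis (tool) [ 0.0002 -0.0005 -0.    ]
```

Call:
step_arm --slide '[[0.0001,-0.0003,-0.0003],[0,0,-0.0003],[0,0,0]]' --twist '[[0,0,0],[0,0,0],[0,0,0]]' --hand '[1,1,1]'

```text
time: 13.52
tcp_pos: [0.4939, 0.1477, 0.2824]
eef_rot: [[-0.939, 0.344, 0.004], [0.345, 0.939, 0.003], [-0.003, 0.004, -1.0]]
force: [-0.1, 1.0, -2.8]
opening: 0.257
```

```bash
python3 st.py
```

```text
t 13.5167 dp mm [0.03 0.53 1.02] F [-0.1   1.03 -2.82] M [ 0.171 -0.11   0.119] rot world deg [ 0.09 -0.13 32.9 ] op 0.2566 q6 0.642
corr to axis (tool) [ 0.     -0.0004 -0.    ]
```

Call:
step_arm --slide '[[0,0,-0.0003],[0,0,-0.0002],[0,0,0]]' --twist '[[0,0,0],[0,0,0],[0,0,0]]' --hand '[1,1,1]'

```text
time: 13.77
tcp_pos: [0.4938, 0.1476, 0.2827]
eef_rot: [[-0.938, 0.346, 0.003], [0.346, 0.938, 0.003], [-0.002, 0.004, -1.0]]
force: [-0.2, 1.1, -3.3]
opening: 0.256
```

```bash
python3 st.py
```

```text
t 13.7667 dp mm [-0.09  0.51  1.29] F [-0.24  1.09 -3.3 ] M [ 0.275 -0.19   0.033] rot world deg [ 0.09 -0.09 32.78] op 0.2562 q6 0.644
corr to axis (tool) [-0.0001 -0.0003 -0.    ]
```

```bash
python3 look.py w14 180 400 140 310; python3 - <<'E'
from h import *
for n in ('w13','w14'):
    f=np.load(n+'.npz'); im,d,p,R=f['im'],f['d'],f['p'],f['R']
    P=wpoints(d,(p,R)); T=(P-p)@R; hsv=cv2.cvtColor(im,cv2.COLOR_RGB2HSV).astype(int)
    c=np.array([.4936,.1475]); rr=np.hypot(P[...,0]-c[0],P[...,1]-c[1]); near=(rr<.06)&(d>0)
    red=((hsv[...,0]<8)|(hsv[...,0]>172))&(hsv[...,1]>160)&(hsv[...,2]>110)&near
    blk=(hsv[...,2]<75)&(rr>.0295)&(rr<.0325)&(P[...,2]<.095)&(P[...,2]>.07)&(T[...,0]>.012)
    blu=(hsv[...,0]>100)&(hsv[...,0]<125)&(hsv[...,1]>120)&(P[...,2]>.055)&(P[...,2]<.07)&near
    wh=(hsv[...,1]<60)&(hsv[...,2]>200)&near&(abs(T[...,1])<.011)&(T[...,2]>.14)&(T[...,2]<.2)&(P[...,2]>.116)
    print(n,'red z',np.median(P[red][:,2]),red.sum(),'rim',np.median(P[blk][:,2]),blk.sum(),'blue',np.median(P[blu][:,2]),blu.sum(),'head top T',np.median(T[wh],0),wh.sum())
E
```

```text
13.7667 [0.4938 0.1476 0.2827] 0.25617626067757554 [-0.24  1.09 -3.3 ] [ 0.275 -0.19   0.033] [ 0.29   0.297 -0.238  1.031  0.002  0.644]
w13 red z 0.08342691533726745 4553 rim 0.0828577103814439 589 blue 0.06253094324721419 4104 head top T [ 1.83334883e-03 -4.22108192e-05  1.61889579e-01] 1503
w14 red z 0.08436610949263079 4552 rim 0.08288618097105718 597 blue 0.06255465240881833 3755 head top T [ 2.20117631e-03 -4.24419794e-05  1.61956105e-01] 1573
```

View pics/w14.png

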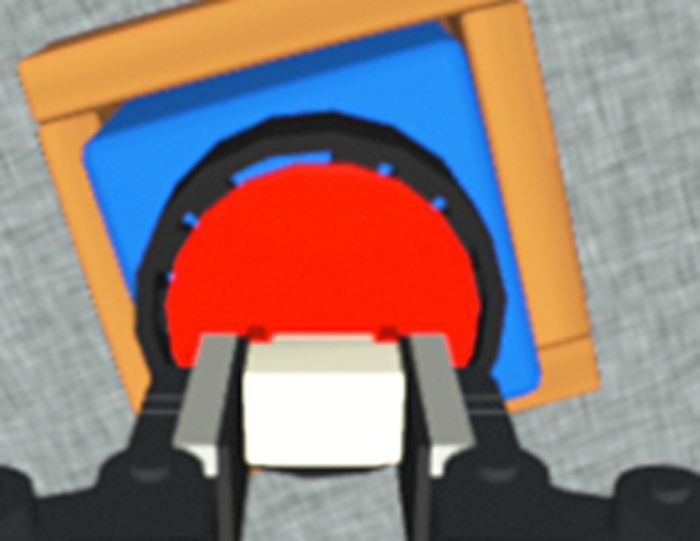

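Call:
step_arm --slide '[[0,-0.0002,0],[0,0,0],[0,0,0]]' --twist '[[0,0,-2],[0,0,-2],[0,0,0]]' --hand '[1,1,1]'

```text
time: 14.07
tcp_pos: [0.494, 0.1474, 0.2835]
eef_rot: [[-0.96, 0.278, 0.005], [0.278, 0.96, 0.003], [-0.004, 0.004, -1.0]]
force: [-1.3, -1.2, 2.9]
opening: 0.26
```

```bash
python3 st.py
```

```text
t 14.0667 dp mm [0.19 0.28 2.07] F [-1.31 -1.22  2.86] M [-0.271  0.401  0.176] rot world deg [ 0.05 -0.18 36.88] op 0.2595 q6 0.572
corr to axis (tool) [ 0.0003 -0.0002 -0.    ]
```

The cap has risen by itself to 2.1 mm and now pushes up on the tool, so it is free. I'll lift it gently.

Call:
step_arm --slide '[[0,-0.0002,-0.0008],[0,0,-0.001],[0,0,-0.001],[0,0,0]]' --twist '[[0,0,-1],[0,0,0],[0,0,0],[0,0,0]]' --hand '[1,1,1,1]'

```text
time: 14.4
tcp_pos: [0.4939, 0.1472, 0.2865]
eef_rot: [[-0.965, 0.263, 0.005], [0.263, 0.965, 0.003], [-0.004, 0.004, -1.0]]
force: [0.1, 0.1, 0.1]
opening: 0.261
```

```bash
python3 st.py
```

```text
t 14.4 dp mm [0.04 0.03 5.12] F [0.15 0.13 0.13] M [0.051 0.08  0.076] rot world deg [ 0.05 -0.17 37.79] op 0.2613 q6 0.556
corr to axis (tool) [ 0.0002  0.0001 -0.    ]
```

Call:
step_arm --slide '[[0.0002,0.0001,-0.0015],[0,0,-0.002],[0,0,-0.002],[0,0,-0.002],[0,0,-0.002],[0,0,0]]' --twist '[[0,0,0],[0,0,0],[0,0,0],[0,0,0],[0,0,0],[0,0,0]]' --hand '[1,1,1,1,1,1]'

```text
time: 14.9
tcp_pos: [0.4939, 0.1472, 0.2975]
eef_rot: [[-0.964, 0.265, 0.006], [0.265, 0.964, 0.003], [-0.005, 0.004, -1.0]]
force: [-0.8, -0.2, -0.9]
opening: 0.258
```

```bash
python3 st.py
```

```text
t 14.9 dp mm [ 0.02  0.12 16.06] F [-0.82 -0.2  -0.85] M [ 0.006 -0.007 -0.019] rot world deg [ 3.00e-02 -2.20e-01  3.77e+01] op 0.2584 q6 0.557
corr to axis (tool) [ 0.0002  0.     -0.    ]
```

Call:
step_arm --slide '[[0,0,-0.006],[0,0,-0.01],[0,0,-0.012],[0,0,-0.012],[0,0,-0.006],[0,0,0]]' --twist '[[0,0,0],[0,0,0],[0,0,0],[0,0,0],[0,0,0],[0,0,0]]' --hand '[1,1,1,1,1,1]'

```text
time: 15.4
tcp_pos: [0.4934, 0.1471, 0.3485]
eef_rot: [[-0.964, 0.265, 0.006], [0.265, 0.964, 0.003], [-0.005, 0.004, -1.0]]
force: [0.5, 0.8, -1.6]
opening: 0.261
```

```bash
python3 look.py w15; python3 - <<'E'
from h import *
im,d=get_image('scene'); save('s15',cv2.resize(im[100:300,180:420],None,fx=3.2,fy=3,interpolation=cv2.INTER_CUBIC))
s=state(); g=down(15.3)
plan(np.array([.556,-.068,.30]),g,n=12)
E
```

```text
15.4 [0.4934 0.1471 0.3485] 0.2612745419049104 [ 0.5   0.83 -1.62] [0.037 0.001 0.003] [ 2.890e-01  2.560e-01 -1.210e-01  1.187e+00  1.000e-03  5.580e-01]
12
[[-0.0098, -0.0159, 0.0039], [-0.0111, -0.015, 0.0039], [-0.0124, -0.014, 0.0039], [-0.0135, -0.0129, 0.0039], [-0.0146, -0.0116, 0.0039], [-0.0155, -0.0103, 0.0039], [-0.0164, -0.009, 0.0039], [-0.0171, -0.0075, 0.0039]] [[0.03, 0.01, 4.94], [0.03, 0.01, 4.94], [0.03, 0.01, 4.94], [0.03, 0.01, 4.94], [0.03, 0.01, 4.94], [0.03, 0.01, 4.94], [0.03, 0.01, 4.94], [0.03, 0.01, 4.94]]
[[-0.0177, -0.006, 0.0039], [-0.0181, -0.0045, 0.0039], [-0.0184, -0.0029, 0.0039], [-0.0186, -0.0013, 0.0039]] [[0.03, 0.01, 4.94], [0.03, 0.01, 4.94], [0.03, 0.01, 4.94], [0.03, 0.01, 4.94]]
```

View pics/s15.png

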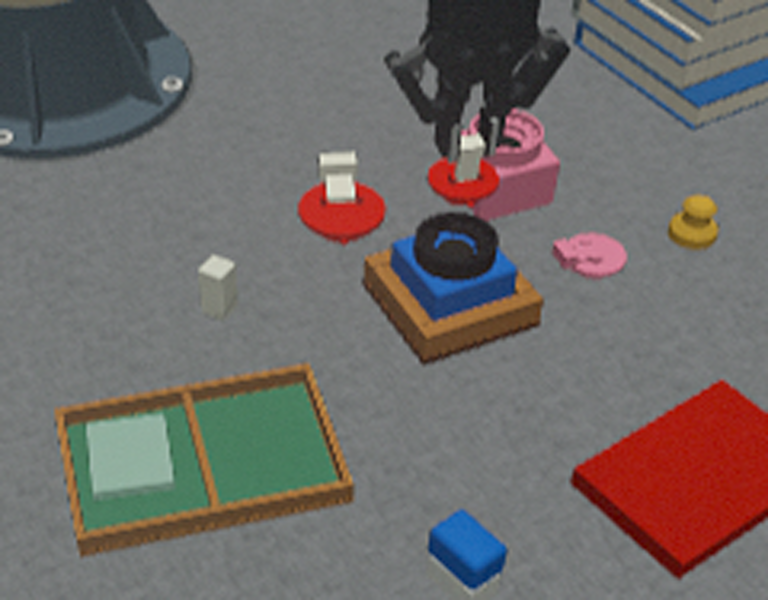

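View pics/w15.png

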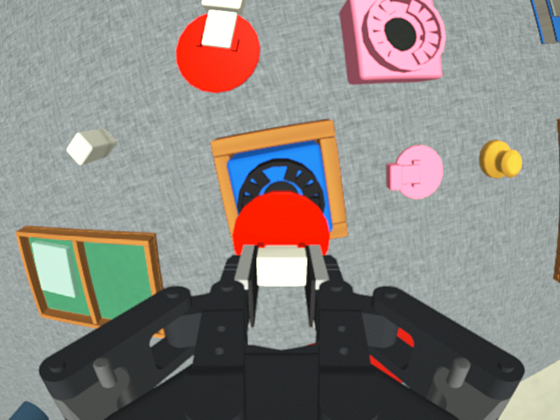

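The scene view shows the cap held clear at (463,178), upright, and the bottle open and standing in its stand at (455,260). Moving to the empty half of the tray.

Call:
step_arm --slide '[[-0.007,-0.0115,0.002],[-0.013,-0.021,0.004],[-0.0145,-0.0235,0.005],[-0.0145,-0.0235,0.005],[-0.0145,-0.0235,0.005],[-0.0145,-0.0235,0.005],[-0.0145,-0.0235,0.005],[-0.013,-0.021,0.004]]' --twist '[[0,0,0],[0,0,0],[0,0,0],[0,0,0],[0,0,0],[0,0,0],[0,0,0],[0,0,0]]' --hand '[1,1,1,1,1,1,1,1]'

```text
time: 16.17
tcp_pos: [0.55, -0.0495, 0.3061]
eef_rot: [[-0.966, 0.257, -0.0], [0.257, 0.966, 0.004], [0.001, 0.004, -1.0]]
force: [1.0, 1.0, -0.4]
opening: 0.26
```

```bash
python3 st.py; python3 - <<'E'
from h import *
plan(np.array([.556,-.068,.29]),down(75),n=3)
E
```

```text
t 16.1667 dp mm [  56.16 -196.63   24.67] F [ 0.96  1.01 -0.41] M [ 0.041 -0.016  0.029] rot world deg [ 0.19  0.08 38.14] op 0.2598 q6 0.169
corr to axis (tool) [0.105  0.1757 0.0008]
3
[[-0.0035, -0.0055, 0.0053], [-0.0035, -0.0055, 0.0053], [-0.0035, -0.0054, 0.0054]] [[0.07, -0.02, 0.03], [0.07, -0.02, 0.03], [0.07, -0.02, 0.03]]
```

Call:
step_arm --slide '[[-0.0035,-0.0055,0.005],[-0.0035,-0.005,0.005],[-0.002,-0.003,0.005],[0,0,0]]' --twist '[[0,0,0],[0.1,0,0],[0.1,0,0],[0,0,0]]' --hand '[1,1,1,1]'

```text
time: 16.5
tcp_pos: [0.5552, -0.0694, 0.2865]
eef_rot: [[-0.965, 0.262, -0.006], [0.262, 0.965, 0.0], [0.006, -0.001, -1.0]]
force: [0.1, -0.4, -0.6]
opening: 0.258
```

```bash
python3 look.py w16; python3 - <<'E'
from h import *
im,d=get_image('top'); save('t16',cv2.resize(im[150:260,260:390],None,fx=5,fy=5,interpolation=cv2.INTER_CUBIC))
plan(np.array([.556,-.068,.229]),down(75),n=4)
f=np.load('w16.npz'); im,d,p,R=f['im'],f['d'],f['p'],f['R']
P=wpoints(d,(p,R)); hsv=cv2.cvtColor(im,cv2.COLOR_RGB2HSV).astype(int)
g=(hsv[...,0]>50)&(hsv[...,0]<95)&(hsv[...,1]>80)&(d>0); q=P[g]; print(g.sum(),np.median(q[:,2]),q.min(0),q.max(0))
E
```

```text
16.5 [ 0.5552 -0.0694  0.2865] 0.25825873384480796 [ 0.05 -0.39 -0.6 ] [ 0.066 -0.015  0.021] [-1.240e-01  3.850e-01 -1.020e-01  1.089e+00 -1.000e-03  1.410e-01]
4
[[-0.0002, 0.0002, 0.0146], [-0.0002, 0.0002, 0.0146], [-0.0002, 0.0002, 0.0146], [-0.0002, 0.0002, 0.0146]] [[-0.01, -0.07, -0.03], [-0.01, -0.07, -0.03], [-0.01, -0.07, -0.03], [-0.01, -0.07, -0.03]]
14591 0.00636609276928074 [ 0.46311973 -0.21935463  0.00385377] [ 0.61377042 -0.00938383  0.12292786]
```

View pics/w16.png

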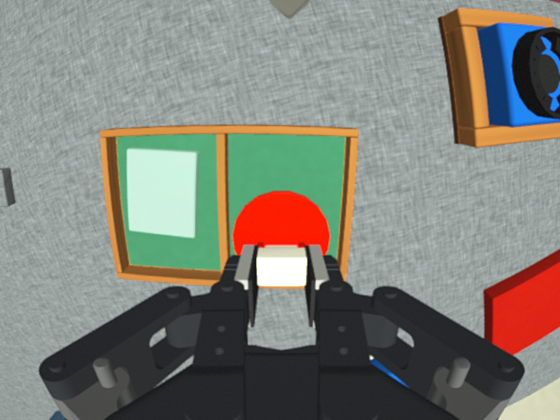

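View pics/t16.png

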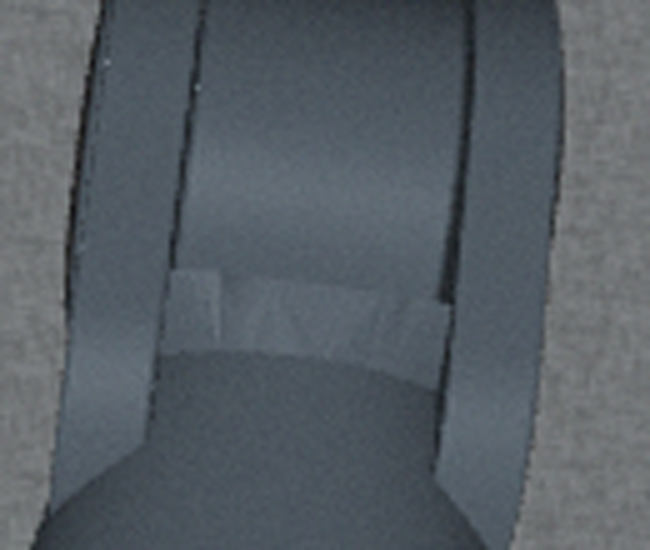

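The wrist view shows the cap (281,232) centred across the empty half of the tray (230–347). The floor is at z≈0.0064, which agrees with the top view's 0.0066. Lowering.

Call:
step_arm --slide '[[0,0,0.008],[0,0,0.013],[0,0,0.013],[0,0,0.011],[0,0,0.006],[0,0,0.002],[0,0,0]]' --twist '[[0,0,0],[0,-0.1,0],[0,-0.1,0],[0,-0.1,0],[0,0,0],[0,0,0],[0,0,0]]' --hand '[1,1,1,1,1,1,1]'

```text
time: 17.18
tcp_pos: [0.5551, -0.0636, 0.2329]
eef_rot: [[-0.967, 0.255, 0.004], [0.255, 0.967, -0.001], [-0.004, 0.0, -1.0]]
force: [-0.6, 0.7, -0.9]
opening: 0.259
```

```bash
python3 look.py w17; python3 - <<'E'
from h import *
print(state()['eef_rot'].round(4))
plan(np.array([.556,-.068,.2222]),down(75),n=1)
E
```

```text
17.1833 [ 0.5551 -0.0636  0.2329] 0.2594409868727439 [-0.57  0.67 -0.86] [-0.048 -0.025 -0.042] [-0.114  0.42  -0.195  0.952 -0.     0.143]
[[-9.670e-01  2.546e-01  4.600e-03]
 [ 2.546e-01  9.670e-01 -8.000e-04]
 [-4.700e-03  4.000e-04 -1.000e+00]]
1
[[-0.0019, -0.004, 0.011]] [[0.02, 0.27, 0.25]]
```

View pics/w17.png

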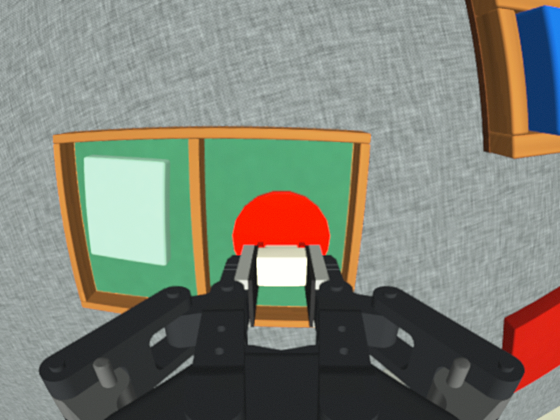

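Call:
step_arm --slide '[[-0.001,-0.002,0.002],[-0.001,-0.002,0.003],[0,0,0.002],[0,0,0.001],[0,0,0]]' --twist '[[0,0.1,0],[0,0.1,0],[0,0,0],[0,0,0],[0,0,0]]' --hand '[1,1,1,1,1]'

```text
time: 17.65
tcp_pos: [0.5571, -0.0684, 0.2264]
eef_rot: [[-0.967, 0.254, 0.004], [0.254, 0.967, -0.0], [-0.004, 0.001, -1.0]]
force: [0.1, 0.1, 0.0]
opening: 0.26
```

Call:
step_arm --slide '[[0,0,0.0007],[0,0,0.0005],[0,0,0]]' --twist '[[0,0,0],[0,0,0],[0,0,0]]' --hand '[1,1,1]'

```text
time: 17.9
tcp_pos: [0.5572, -0.0686, 0.2253]
eef_rot: [[-0.967, 0.255, 0.004], [0.255, 0.967, -0.0], [-0.004, 0.001, -1.0]]
force: [-0.1, 0.9, -0.1]
opening: 0.258
```

Call:
step_arm --slide '[[0,0,0.0008],[0,0,0.0008],[0,0,0.0006],[0,0,0]]' --twist '[[0,0.05,0],[0,0.05,0],[0,0,0],[0,0,0]]' --hand '[1,1,1,1]'

```text
time: 18.23
tcp_pos: [0.5572, -0.0686, 0.223]
eef_rot: [[-0.967, 0.255, 0.003], [0.255, 0.967, 0.0], [-0.003, 0.001, -1.0]]
force: [-0.7, -0.8, -1.1]
opening: 0.258
```

Call:
step_arm --slide '[[0,0,0.0006],[0,0,0]]' --twist '[[0,0,0],[0,0,0]]' --hand '[1,1]'

```text
time: 18.4
tcp_pos: [0.5572, -0.0685, 0.2223]
eef_rot: [[-0.967, 0.255, 0.003], [0.255, 0.967, 0.0], [-0.002, 0.001, -1.0]]
force: [0.3, 0.3, -0.4]
opening: 0.261
```

Call:
step_arm --slide '[[0,0,0.0005],[0,0,0]]' --twist '[[0,0,0],[0,0,0]]' --hand '[1,1]'

```text
time: 18.57
tcp_pos: [0.5572, -0.0685, 0.2217]
eef_rot: [[-0.967, 0.255, 0.003], [0.255, 0.967, 0.0], [-0.002, 0.001, -1.0]]
force: [-1.0, 0.2, -0.7]
opening: 0.258
```

Call:
step_arm --slide '[[0,0,0.0005],[0,0,0]]' --twist '[[0,0,0],[0,0,0]]' --hand '[1,1]'

```text
time: 18.73
tcp_pos: [0.5573, -0.0685, 0.2214]
eef_rot: [[-0.967, 0.255, 0.003], [0.255, 0.967, 0.0], [-0.003, 0.001, -1.0]]
force: [-0.6, 0.8, -0.5]
opening: 0.263
```

```bash
cat > cz.py <<'E'
from h import *
import sys
f=np.load(sys.argv[1]); im,d,p,R=f['im'],f['d'],f['p'],f['R']
P=wpoints(d,(p,R)); hsv=cv2.cvtColor(im,cv2.COLOR_RGB2HSV).astype(int)
near=(np.hypot(P[...,0]-.557,P[...,1]+.0685)<.05)&(d>0)
red=((hsv[...,0]<8)|(hsv[...,0]>172))&(hsv[...,1]>160)&(hsv[...,2]>110)&near&(P[...,2]<.06)
g=(hsv[...,0]>50)&(hsv[...,0]<95)&(hsv[...,1]>80)&(d>0)&(np.hypot(P[...,0]-.557,P[...,1]+.0685)<.06)
q=P[red]; print('cap top z',np.median(q[:,2]),red.sum(),cv2.minEnclosingCircle(q[:,:2].astype(np.float32)*1000),'floor',np.median(P[g][:,2]),g.sum())
A=np.c_[q[:,:2]-q[:,:2].mean(0),np.ones(len(q))]; s=np.linalg.lstsq(A,q[:,2],rcond=None)[0]; print('slope',s)
E
python3 look.py w18; python3 cz.py w18.npz
```

```text
18.7333 [ 0.5573 -0.0685  0.2214] 0.2631726992565786 [-0.64  0.84 -0.54] [ 0.009  0.026 -0.047] [-0.122  0.436 -0.201  0.93   0.     0.135]
cap top z 0.023392220000522296 4446 ((556.9187622070312, -67.24242401123047), 28.889789581298828) floor 0.00634330184134782 13767
slope [ 0.01507021 -0.01313095  0.02346348]
```

Call:
step_arm --slide '[[0,0,0.0005],[0,0,0.0003]]' --twist '[[0,0,0],[0,0,0]]' --hand '[1,1]'

```text
time: 18.95
tcp_pos: [0.5575, -0.0686, 0.2213]
eef_rot: [[-0.967, 0.255, 0.004], [0.255, 0.967, -0.0], [-0.004, 0.001, -1.0]]
force: [-2.5, 0.7, 7.1]
opening: 0.258
```

Call:
step_arm --slide '[[0,0,0.0003],[0,0,0]]' --twist '[[0,0,0],[0,0,0]]' --hand '[1,1]'

```text
time: 19.12
tcp_pos: [0.5574, -0.0686, 0.2214]
eef_rot: [[-0.967, 0.255, 0.004], [0.255, 0.967, -0.0], [-0.004, 0.001, -1.0]]
force: [-0.2, 0.6, -0.9]
opening: 0.257
```

The 7 N reading at 0.2213 means the cap has touched the floor. Releasing.

Call:
step_arm --slide '[[0,0,0],[0,0,0],[0,0,0],[0,0,0],[0,0,0]]' --twist '[[0,0,0],[0,0,0],[0,0,0],[0,0,0],[0,0,0]]' --hand '[0.75,0.7,0.6,0.55,0.5]'

```text
time: 19.53
tcp_pos: [0.5574, -0.0686, 0.2212]
eef_rot: [[-0.967, 0.255, 0.004], [0.255, 0.967, -0.0], [-0.004, 0.001, -1.0]]
force: [0.0, -0.6, -0.5]
opening: 0.501
```

```bash
python3 look.py w19 180 400 140 310; python3 cz.py w19.npz
```

```text
19.5333 [ 0.5574 -0.0686  0.2212] 0.5010336988884184 [ 0.02 -0.58 -0.49] [ 0.054 -0.023 -0.039] [-0.123  0.436 -0.202  0.929  0.     0.135]
cap top z 0.02332019159307061 5127 ((560.8582153320312, -70.28900909423828), 31.840919494628906) floor 0.006379971191461775 14401
slope [ 0.00692289 -0.00209733  0.02340859]
```

View pics/w19.png

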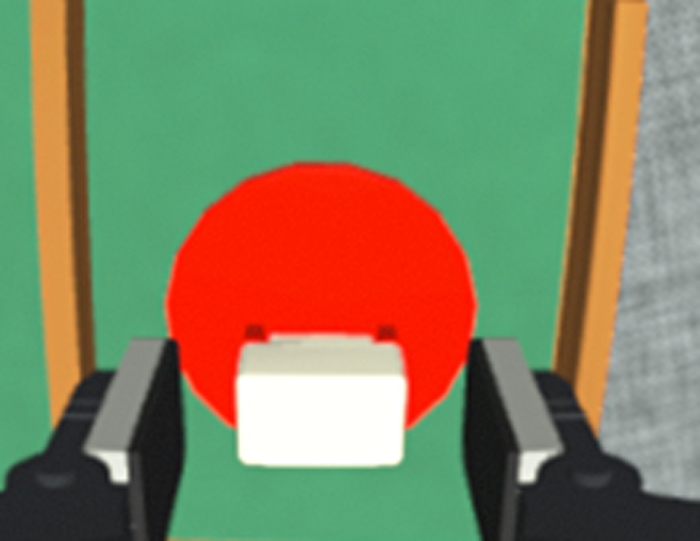

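The pads are clear on both sides (185 and 465 against the head at 238–405) and the cap stands flat in the empty half. Retreating straight up.

Call:
step_arm --slide '[[0,0,-0.005],[0,0,-0.015],[0,0,-0.025],[0,0,-0.03],[0,0,-0.03],[0,0,-0.03],[0,0,-0.02],[0,0,0]]' --twist '[[0,0,0],[0,0,0],[0,0,0],[0,0,0],[0,0,0],[0,0,0],[0,0,0],[0,0,0]]' --hand '[0.5,0.5,0.5,0.5,0.5,0.5,0.5,0.5]'

```text
time: 20.25
tcp_pos: [0.5552, -0.0684, 0.3841]
eef_rot: [[-0.967, 0.255, 0.0], [0.255, 0.967, 0.0], [-0.0, 0.0, -1.0]]
force: [1.7, 1.0, 1.4]
opening: 0.503
```

```bash
python3 look.py w20; python3 cz.py w20.npz; python3 - <<'E'
from h import *
im,d=get_image('scene'); save('s20',cv2.resize(im[100:300,180:420],None,fx=3.2,fy=3,interpolation=cv2.INTER_CUBIC)); np.savez('s20.npz',im=im,d=d)
a=np.load('scene0.npz')
def pts(d):
    p=camera_params('scene');K,o,R=p['intrinsics'],p['origin'],p['rotation']; v,u=np.mgrid[0:420,0:560]
    return np.stack([(u-K[0,2])/K[0,0]*d,(v-K[1,2])/K[1,1]*d,d],-1)@R.T+o
for n,i,dd in (('before',a['im'],a['d']),('after',im,d)):
    P=pts(dd); h=cv2.cvtColor(i,cv2.COLOR_RGB2HSV).astype(int)
    b=(h[...,0]>100)&(h[...,0]<125)&(h[...,1]>120)&(np.hypot(P[...,0]-.495,P[...,1]-.147)<.055)&(P[...,2]>.058)&(P[...,2]<.068)
    k=(h[...,2]<80)&(np.hypot(P[...,0]-.495,P[...,1]-.147)<.04)&(P[...,2]>.078)&(P[...,2]<.09)
    print(n,'bottle shoulder',np.median(P[b],0),b.sum(),'rim z',np.median(P[k][:,2]))
E
```

```text
20.25 [ 0.5552 -0.0684  0.3841] 0.5025782964625498 [1.66 0.95 1.45] [-0.01  -0.008  0.001] [-0.123  0.341  0.084  1.314  0.     0.135]
cap top z 0.023409520486896318 1564 ((555.9505615234375, -69.6613540649414), 27.773895263671875) floor 0.006350720183043668 5668
slope [0.00923385 0.00244425 0.02334666]
before bottle shoulder [0.51880577 0.12379051 0.06040617] 203 rim z 0.08106866470019419
after bottle shoulder [0.51603176 0.12694614 0.06082415] 236 rim z 0.08079308000347046
```

View pics/s20.png

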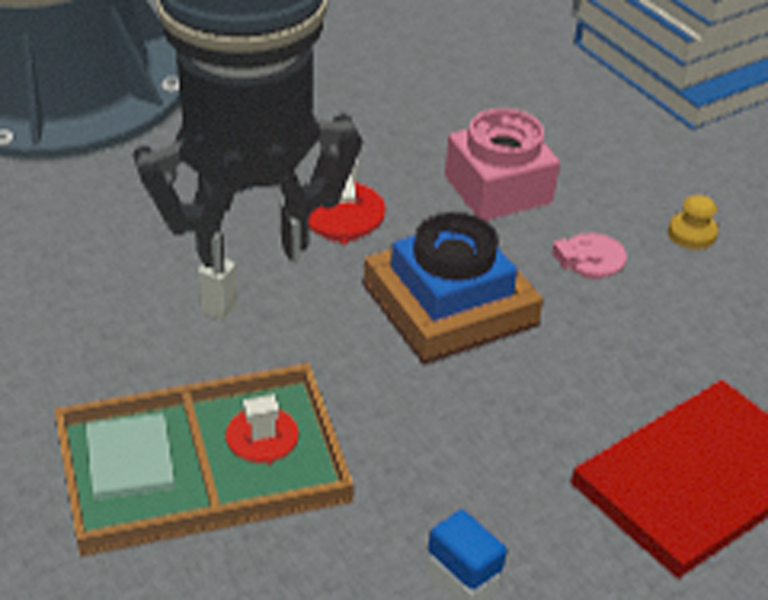

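View pics/w20.png

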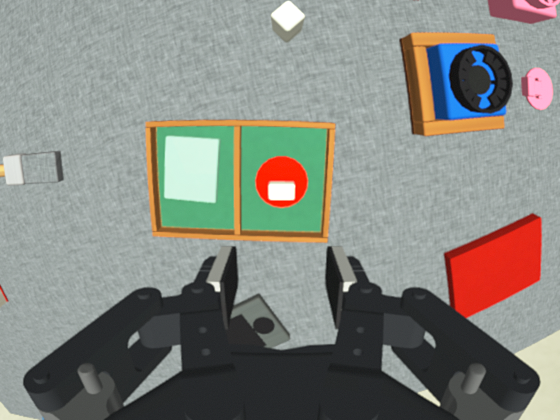

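The cap stands upright in the middle of the empty half (wrist image (282,183)). The bottle is down in its stand and the bystanders are in place. I'll let the arm settle, then hand in.

Call:
step_arm --slide '[[0,0,0],[0,0,0],[0,0,0]]' --twist '[[0,0,0],[0,0,0],[0,0,0]]' --hand '[0.5,0.5,0.5]'

```text
time: 20.6
tcp_pos: [0.5542, -0.0683, 0.378]
eef_rot: [[-0.967, 0.255, -0.007], [0.255, 0.967, 0.001], [0.007, -0.0, -1.0]]
force: [0.5, -0.2, 0.2]
opening: 0.499
```

```bash
python3 -c "
from h import *
print(state()['force'],state()['joint_vel'].round(4)); print(finish_job())"
```

```text
[ 0.46206157 -0.17911189  0.21596109] [ 0.      0.0079 -0.0163 -0.007  -0.0003 -0.    ]
the job is handed in; nothing more can be done
None
```

The ink bottle is open and its cap stands upright in the empty half of the tray. I handed the job in at about 20.6 s; no verdict is reported.

**What I did**
- **Tab:** I flipped it up about 88° by gripping the head and turning it around the hinge pin. I then let go and took hold again from straight above.
- **Unscrewing:** I turned the cap anticlockwise under a light pull of about 3–4 N. It came free at about 0.6 rad and rose by itself.
- **Placing:** I lifted the cap out, set it down in the empty half of the tray and released it.

**Last checks**
- **Cap:** it stands level to about 0.01 rad, within about 2 mm of the centre of the empty half. Its top is 17.1 mm above the felt, against 17.5 mm from the text.
- **Bottle:** the rim height changed by less than 0.5 mm, so it is still down in its well.
- **Bystanders:** those in the final pictures look unmoved; I judged this by eye, not by measurement.
- **Robot:** it touches nothing.

**What disagreed**
- **Pull test:** at 33° the cap gave only 1.0–1.3 mm at about 3 N, so I turned it 4° more before lifting.
- **Cameras:** the top and wrist views differed by about 2 mm on the bottle's position. I used the wrist view.
- **Forces:** there was a brief upward pull of 7 N while flipping the tab (the bottle lifts at about 9 N), and about 7 N at touchdown.

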